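Clear the welding plate

ROBOT

A 6-joint arm with a two-finger parallel gripper is mounted at the origin on the work surface. World frame = base frame: x ahead of the robot, y to its left, z up, the work surface at z = 0. Lengths are in mm, angles in rad, forces in N, time in s.
With the tool pointing down it reaches from about 275 to 850 mm from the base axis. Payload 19 kg.
Tool frame: the origin (TCP) lies midway between the tips of the shut fingers; the grasp point (between the pads) lies 19 mm behind it; z points along the fingers, y is the line along which they close (so a half turn about z gives the same grasp; the last joint's range is limited). The gripper opens to 85 mm and grips with 20 to 120 N. Pads are 22 mm wide; open, the fingers measure 114 mm over their backs; the gripper's body (76 mm by 85 mm) begins 54 mm behind the grasp point. The pads swing forward as they close: fully open they stand 13 mm farther back than shut.
Start: joints at [-1.318, 0.15, 1.437, -0, 1.554, -0.134], TCP at [216.877, -532.498, 231.267] pointing down, gripper open.
Joint ranges: [-2.8, 2.8], [-0.68, 2.1], [0.12, 2.68], [-1.39, 4.53], [0.16, 2.79], [-2.81, 2.81]. Speed limits (rad/s): [1.89, 1.89, 2.22, 3.01, 3.01, 3.01].

INTERFACE

Orientations are given as a 3x3 rotation matrix whose columns are the frame's x, y, z axes.
In Python, from station import monitor, vision, workorder gives the robot as it stands. The module is installed in compiled form; this text tells all that it offers.
- The arm moves only by the tool arm_command, never from a script. Its argument "steps" is a list of rows, each an object with "offset": the shift along the tool's x, y, z in cm, a list of three; "twist": the turn, a rotation vector about the tool's x, y, z in degrees, a list of three; "jaw": the opening, from 0 (shut) to 1 (fully open). In form: [{"offset": [tx, ty, tz], "twist": [rx, ry, rz], "jaw": jaw}, ...]. A call has exactly 8 rows; each row is the pose to reach, as a shift and turn from the pose commanded when the call began, along the tool's axes at that moment; what a row does not reach only later rows make up. A row lasts 1/12 s, in which the tool goes at most 41.7 mm and 7.16 degrees, less where a joint would pass 70% of its speed; a pose out of reach is approached as far as the arm can. A call with a gripper value outside its range is refused whole. The fingers move at their own pace and stop on an object; the grip force is fixed at half the most. Time passes only in rows, so rows that repeat a pose let the fingers close, or fill a call up. It gives the time, the measured TCP pose, the force, the opening and the grip force at its end, in the units of the state.
- monitor.get_state(): the state, without advancing time (a new reading comes with each control period).
- vision.camera(name): name is "scene" or "top" or "wrist"; returns the picture (400x640x3 uint8, blue, green, red); there is no depth.
- vision.get_calibration(name): a dict with "K" (3x3 intrinsics, pixels), "eye" and "orientation" of the camera in the world. Camera axes: x right, y up, looking along -z (the intrinsics and any distortion apply to the point x, -y, -z); pixel columns grow to the right and rows downward; lengths in mm; the calibration is good to about 2 mm. A picture is of the moment at which its call begins: read the wrist's pose just before it. get_calibration takes no time and is no camera call; for the wrist camera it gives the pose at the moment of the call.
- workorder.close_job(): hands the job in; it is judged then, once.
The state is a dict: "t": time; "q": joint angles; "joint_velocities": joint speeds; "joint_efforts": joint torques, N m; "eef_pos": TCP position; "orientation": TCP orientation; "contact_force": force on the tool from outside, world axes, zero at the start; "moment": the same for the moment, N m; "opening": opening from 0.0 (shut) to 1.0 (fully open); "gripper_force": force on a finger pad.
Only numpy, scipy, OpenCV 4.12 (cv2) and the standard library are available. Lean on these libraries where they do the work, as an engineer would, in place of code of your own. Each camera call takes 0.05 s, during which the arm holds its last target. There are 200 camera calls.

TASK

Clear the welding plate after the job: first put all the finished tee samples into the grey parts crate, then take the scraper block and wipe all the loose offcuts off the open edge of the plate into the scrap tray - they are sharp, so move them with the scraper and keep the fingers off them. Finally stand the scraper back lengthwise on the middle of its rubber pad, and leave the other things on the table alone.

Things in the scene. Friction and masses are not known exactly. Their poses are not given: they have to be found in the camera images.
- plate: Raised steel welding plate, fixed. Flat top 45 mm above the table; origin on the table below its working area, which spans x -130 to +150, y -150 to +150 mm in its own frame. Just outside it, edge strips 10 mm wide rise 8 mm above the top on the -x side (towards the robot) and both y sides; the +x side is open and ends at x = +150 mm above the scrap tray.
- tray: Shallow sheet-metal scrap tray, fixed, open on top: 170 (x) x 310 (y) x 30 mm high outside, walls and floor 3 mm. Origin at the centre of its underside, on the table. Its near wall is tucked 12 mm under the open +x edge of the welding plate, so that what is pushed over that edge falls in.
- crate: Grey plastic parts crate, fixed, open on top: 240 (x) x 170 (y) x 60 mm high outside, walls and floor 5 mm (its outer rim stands out 6 mm more). Origin at the centre of its underside, on the table. On the left or the right of the plate.
- pad: Black rubber rest pad of the scraper, fixed flat on the table: 80 (x) x 150 (y) x 6 mm thick. Origin at the centre of its underside. On the other side of the plate from the crate.
- scraper: Scraper block, about 0.4 kg: aluminium base 40 (x) x 110 (y) x 26 mm high with straight steel-edged long sides (alike both ways); on its middle an upright wooden grip 30 (x) x 70 (y) mm, from z = 26 to 78 mm. Starts upright, lengthwise on the pad. Origin at the centre of its underside, z up, y along its length. Pinch the grip across its 30 mm.
- tee1: Finished welded tee-joint sample of stainless steel, about 0.4 kg: flat flange 56 (x) x 90 (y) x 6 mm thick, on its middle an upright web 8 mm thick (x) x 90 long (y), from z = 6 to 50 mm. Starts flange down on the welding plate; pinch the web across its 8 mm from above. Origin at the centre of the flange's underside, z up. May be absent.
- tee2: Finished welded tee-joint sample of stainless steel, about 0.4 kg: flat flange 56 (x) x 90 (y) x 6 mm thick, on its middle an upright web 8 mm thick (x) x 90 long (y), from z = 6 to 50 mm. Starts flange down on the welding plate; pinch the web across its 8 mm from above. Origin at the centre of the flange's underside, z up. May be absent.
- tee3: Finished welded tee-joint sample of stainless steel, about 0.4 kg: flat flange 56 (x) x 90 (y) x 6 mm thick, on its middle an upright web 8 mm thick (x) x 90 long (y), from z = 6 to 50 mm. Starts flange down on the welding plate; pinch the web across its 8 mm from above. Origin at the centre of the flange's underside, z up. May be absent.
- tee4: Finished welded tee-joint sample of stainless steel, about 0.4 kg: flat flange 56 (x) x 90 (y) x 6 mm thick, on its middle an upright web 8 mm thick (x) x 90 long (y), from z = 6 to 50 mm. Starts flange down on the welding plate; pinch the web across its 8 mm from above. Origin at the centre of the flange's underside, z up. May be absent.
- offcut1: Loose flat steel offcut, 44 x 24 x 8 mm thick, mass about 65 g, sharp: it is pushed with the scraper and not touched by the fingers. Starts on the welding plate. Origin at the centre of its underside, x along the first size, z up. May be absent.
- offcut2: Loose flat steel offcut, 34 x 34 x 8 mm thick, mass about 70 g, sharp: it is pushed with the scraper and not touched by the fingers. Starts on the welding plate. Origin at the centre of its underside, x along the first size, z up. May be absent.
- offcut3: Loose flat steel offcut, 50 x 20 x 8 mm thick, mass about 60 g, sharp: it is pushed with the scraper and not touched by the fingers. Starts on the welding plate. Origin at the centre of its underside, x along the first size, z up. May be absent.
- offcut4: Loose flat steel offcut, 44 x 24 x 8 mm thick, mass about 65 g, sharp: it is pushed with the scraper and not touched by the fingers. Starts on the welding plate. Origin at the centre of its underside, x along the first size, z up. May be absent.
- offcut5: Loose flat steel offcut, 34 x 34 x 8 mm thick, mass about 70 g, sharp: it is pushed with the scraper and not touched by the fingers. Starts on the welding plate. Origin at the centre of its underside, x along the first size, z up. May be absent.
- offcut6: Loose flat steel offcut, 50 x 20 x 8 mm thick, mass about 60 g, sharp: it is pushed with the scraper and not touched by the fingers. Starts on the welding plate. Origin at the centre of its underside, x along the first size, z up. May be absent.
- offcut7: Loose flat steel offcut, 44 x 24 x 8 mm thick, mass about 65 g, sharp: it is pushed with the scraper and not touched by the fingers. Starts on the welding plate. Origin at the centre of its underside, x along the first size, z up. May be absent.
- box_sample: Bystander: welded box-shaped sample, 110 x 80 x 65 mm, beyond the work. Origin at the centre of its underside.
- square: Bystander: magnetic welding square, 100 x 16 x 100 mm, standing. Origin at the centre of its underside.
- can: Bystander: aluminium spray can 58 mm in diameter, 160 mm tall, standing. Origin at the centre of its underside.

How it is judged:
By the outcome, as a careful person would: the job done as asked, in the order asked, and still so for the second after the job is handed in, with the robot touching nothing.
Of tee1, tee2, tee3, tee4 only 3 to 4 are there at a start; the rules pass over those that are not, and their reading is None.
Of offcut1, offcut2, offcut3, offcut4, offcut5, offcut6, offcut7 only 5 to 7 are there at a start; the rules pass over those that are not, and their reading is None.
At some moment in a run one of tee1, tee2, tee3, tee4, scraper may be knocked a few centimetres aside while the robot is not near it.
Once in a run the grip may slacken for a moment while it holds something.
It also fails if it takes over 208 s, if anything falls off the work surface, if the arm or the gripper's body presses on something with over 40 N, if the wrist force passes 120 N, or if a joint passes its speed limit or range.

## Working session

There is one attempt and no reset: what is moved stays moved. The work goes in short steps, Python scripts to look and compute and a tool call to move; the robot and the scene stay as the last step left them, time stands still between calls to the robot, and variables do not carry over. Pictures are saved under pics/ and viewed, at most 14 in all, crops included, and the job is handed in when it is done.

Besides the shell and the picture viewer there is one more tool, called after ">>>" as name(argument=value, ...), one argument or row to a line, values as JSON. arm_command: Moves the arm, as the interface text tells. Its arguments: {"type":"object","properties":{"steps":{"type":"array","items":{"type":"object","properties":{"offset":{"type":"array","items":{"type":"number"}},"twist":{"type":"array","items":{"type":"number"}},"jaw":{"type":"number"}}}}},"required":["steps"]}

```bash
mkdir -p pics; ls; python3 - <<'E'
from station import monitor, vision
import cv2,numpy as np
np.set_printoptions(precision=4,suppress=True)
s=monitor.get_state(); print(s)
for n in("scene","top","wrist"):
    c=vision.get_calibration(n); print(n,c)
    cv2.imwrite(f"pics/{n}0.png",vision.camera(n))
E
```

```text
pics
{'t': 0.0, 'q': array([-1.318 ,  0.151 ,  1.438 , -0.    ,  1.5538, -0.134 ]), 'joint_velocities': array([-0.0001,  0.0006,  0.0003,  0.0002,  0.0019, -0.0019]), 'joint_efforts': array([ -0.0009, -71.3049, -57.087 ,  -0.0002,   0.0091,   0.    ]), 'eef_pos': array([ 216.8188, -532.2999,  230.6797]), 'orientation': array([[ 0.9261,  0.3772, -0.0003],
       [ 0.3772, -0.9261,  0.0012],
       [ 0.0001, -0.0012, -1.    ]]), 'contact_force': array([-0.1447, -0.7945,  0.0612]), 'moment': array([0.0206, 0.0229, 0.0383]), 'gripper_force': 0.0, 'opening': 1.0050200601841195}
scene {'K': array([[371.9814,   0.    , 314.4646],
       [  0.    , 371.9814, 195.1628],
       [  0.    ,   0.    ,   1.    ]]), 'eye': array([1087.6392, -690.1329,  600.9137]), 'orientation': array([[ 0.7932, -0.3189,  0.5187],
       [ 0.6085,  0.4489, -0.6544],
       [-0.0241,  0.8348,  0.5501]])}
top {'K': array([[509.8803,   0.    , 314.6975],
       [  0.    , 509.8803, 200.5305],
       [  0.    ,   0.    ,   1.    ]]), 'eye': array([ 476.4008,  -79.9431, 1369.2702]), 'orientation': array([[-0.0019,  0.9938, -0.1113],
       [-0.9999, -0.0005,  0.0121],
       [ 0.0119,  0.1113,  0.9937]])}
wrist {'K': array([[324.0864,   0.    , 317.1447],
       [  0.    , 324.0864, 201.3286],
       [  0.    ,   0.    ,   1.    ]]), 'eye': array([ 296.1448, -500.7399,  373.4902]), 'orientation': array([[ 0.3786,  0.8746,  0.3029],
       [-0.9255,  0.3585,  0.1218],
       [-0.0021, -0.3265,  0.9452]])}
```

```bash
python3 - <<'E'
import cv2
a=cv2.imread("pics/top0.png"); 
cv2.imwrite("pics/top0b.png",cv2.resize(a[80:340,60:560],(800,416),interpolation=cv2.INTER_CUBIC))
E
```

```text
(no output)
```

View pics/top0.png

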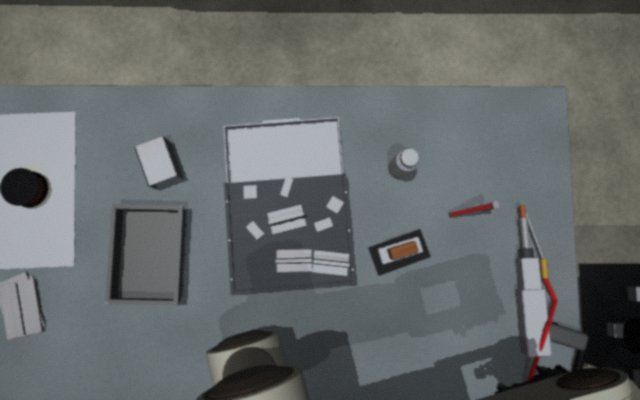

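View pics/scene0.png

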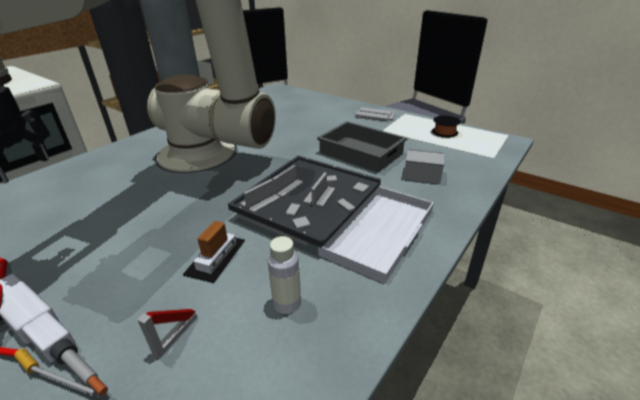

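The top picture shows the crate at (146,254), the plate centre at about (291,235), and the scraper on its pad at (402,252). There are tees near (287,219), (294,261) and (331,262). Offcuts sit at (250,192), (287,187), (335,204), (323,224) and (256,230). I'll enlarge it.

```bash
python3 - <<'E'
import cv2
a=cv2.imread("pics/top0.png"); 
cv2.imwrite("pics/top0c.png",cv2.resize(a[165:300,220:360],None,fx=5,fy=4.4,interpolation=cv2.INTER_CUBIC) if 0 else cv2.resize(a[168:298,222:362],None,fx=4.5,fy=4.5,interpolation=cv2.INTER_CUBIC))
E
```

```text
(no output)
```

View pics/top0c.png

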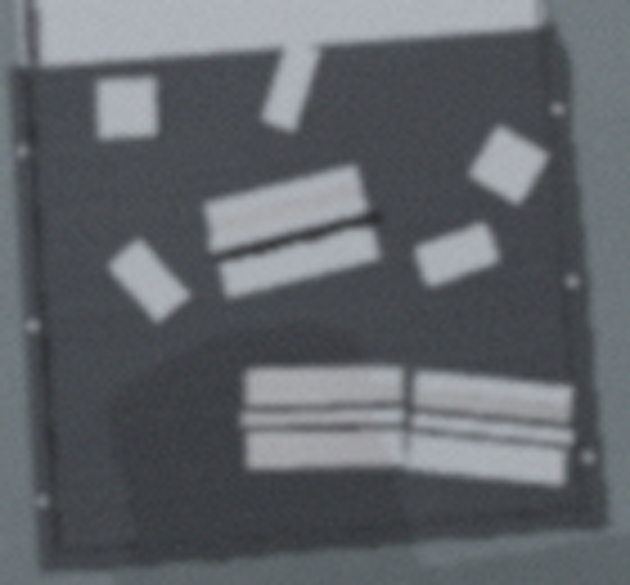

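```bash
cat > h.py <<'E'
from station import monitor, vision
import cv2,numpy as np
from scipy.spatial.transform import Rotation as R
np.set_printoptions(precision=2,suppress=True)
def ray(c,p):
    K=c["K"]; d=np.c_[(p[:,0]-K[0,2])/K[0,0], -(p[:,1]-K[1,2])/K[1,1], -np.ones(len(p))]
    return d@c["orientation"].T
def px2w(c,p,z):
    p=np.atleast_2d(np.array(p,float)); d=ray(c,p); e=c["eye"]
    return e+d*((z-e[2])/d[:,2])[:,None]
def w2px(c,P):
    P=np.atleast_2d(np.array(P,float)); q=(P-c["eye"])@c["orientation"]; K=c["K"]
    return np.c_[K[0,0]*q[:,0]/-q[:,2]+K[0,2], K[1,1]*-q[:,1]/-q[:,2]+K[1,2]]
def tri(c1,p1,c2,p2):
    d1=ray(c1,np.atleast_2d(np.array(p1,float)))[0];d2=ray(c2,np.atleast_2d(np.array(p2,float)))[0]
    t=np.linalg.lstsq(np.c_[d1,-d2],c2["eye"]-c1["eye"],rcond=None)[0]
    a,b=c1["eye"]+t[0]*d1,c2["eye"]+t[1]*d2; return (a+b)/2,np.linalg.norm(a-b)
def down(yaw): # tool down, tool x axis at world yaw (deg)
    c,s=np.cos(np.radians(yaw)),np.sin(np.radians(yaw)); return np.array([[c,s,0],[s,-c,0],[0,0,-1]])
def go(pos,yaw,prev=None):
    """print offset(cm)/twist(deg) from prev (pos,yaw) (or measured) to target"""
    if prev is None:
        s=monitor.get_state(); p,O=s["eef_pos"],s["orientation"]
    else: p,O=np.array(prev[0],float),down(prev[1])
    off=O.T@(np.array(pos,float)-p)/10; tw=R.from_matrix(O.T@down(yaw)).as_rotvec(degrees=True)
    print("from",np.array(p),"off",off,"twist",tw); 
E
python3 - <<'E'
from h import *
c=vision.get_calibration("top")
f=lambda l:[(x/4.5+222-.4,y/4.5+168-.4) for x,y in l]
def show(n,l,z):
    w=px2w(c,f(l),z)[:,:2]; m=w.mean(0); 
    e=[w[1]-w[0],w[2]-w[1]]; print(n,"ctr",m,"sides",[np.linalg.norm(v) for v in e],"ang",[np.degrees(np.arctan2(v[1],v[0])) for v in e])
show("plate",[(15,68),(555,28),(605,522),(42,568)],53)
show("t1",[(205,203),(355,165),(381,262),(228,298)],51)
show("t2",[(246,369),(403,366),(405,466),(246,469)],51)
show("t3",[(415,371),(574,386),(563,485),(407,468)],51)
show("o1",[(96,78),(157,76),(158,137),(99,139)],53)
show("o2",[(288,40),(320,50),(292,132),(262,122)],53)
show("o3",[(501,125),(550,158),(518,205),(469,171)],53)
show("o4",[(414,247),(486,222),(500,256),(428,287)],53)
show("o5",[(107,266),(138,238),(190,293),(160,323)],53)
g=lambda l:[(x,y) for x,y in l]
def s2(n,l,z):
    w=px2w(c,l,z)[:,:2];m=w.mean(0);e=[w[1]-w[0],w[2]-w[1]]; print(n,"ctr",m,"sides",[np.linalg.norm(v) for v in e],"ang",[np.degrees(np.arctan2(v[1],v[0])) for v in e])
s2("crate",[(113,204),(186,205),(181,304),(109,302)],60)
s2("pad",[(369,248),(422,230),(430,256),(377,275)],6)
print(px2w(c,[(403,251)],84))
E
```

```text
plate ctr [540.09 -30.3 ] sides [np.float64(313.62833373186515), np.float64(284.94652375561986)] ang [np.float64(-85.7129231720556), np.float64(-174.7668177884782)]
t1 ctr [575.63 -22.98] sides [np.float64(89.0960510514407), np.float64(58.04908991780229)] ang [np.float64(-75.73623491143518), np.float64(-165.01321126010572)]
t2 ctr [469.56 -42.08] sides [np.float64(89.73994648518641), np.float64(56.6958316636004)] ang [np.float64(-89.00609185785298), np.float64(-178.91258256505097)]
t3 ctr [ 463.71 -136.05] sides [np.float64(91.35313949080331), np.float64(56.45549805839419)] ang [np.float64(-95.46206691623175), np.float64(173.08758678196196)]
o1 ctr [647.58  72.38] sides [np.float64(35.23737129705642), np.float64(35.544925134422286)] ang [np.float64(-88.10982036860979), np.float64(-178.45190003711156)]
o2 ctr [660.12 -21.67] sides [np.float64(19.471897229712066), np.float64(50.47908963571748)] ang [np.float64(-107.52829010027612), np.float64(161.49731142337325)]
o3 ctr [ 614.19 -148.16] sides [np.float64(34.116073637678376), np.float64(33.005496582395004)] ang [np.float64(-124.26404374110686), np.float64(145.5507440942815)]
o4 ctr [ 563.23 -117.68] sides [np.float64(43.87378096943011), np.float64(21.142721024772648)] ang [np.float64(-70.89173890913266), np.float64(-157.92414311652362)]
o5 ctr [547.95  59.02] sides [np.float64(23.789295327097108), np.float64(43.628776299293015)] ang [np.float64(-47.544914339281576), np.float64(-136.372647300277)]
crate ctr [488.35 330.41] sides [np.float64(187.1363604441306), np.float64(250.7486645441485)] ang [np.float64(-90.82815091348814), np.float64(178.62760180998052)]
pad ctr [ 490.39 -322.45] sides [np.float64(150.6766342924225), np.float64(72.0324571541184)] ang [np.float64(-71.50220982865955), np.float64(-164.19360987035492)]
[[ 492.55 -317.31   84.  ]]
```

```bash
python3 - <<'E'
import cv2
a=cv2.imread("pics/top0.png");b=cv2.imread("pics/scene0.png")
x=cv2.resize(a[215:295,355:445],None,fx=4,fy=4,interpolation=cv2.INTER_CUBIC)
y=cv2.resize(b[140:300,170:400],(460,320),interpolation=cv2.INTER_CUBIC)
y=cv2.resize(b[150:250,225:390],None,fx=2.6,fy=3.2,interpolation=cv2.INTER_CUBIC)
import numpy as np
cv2.imwrite("pics/mix.png",np.hstack([x,y]))
E
```

```text
(no output)
```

View pics/mix.png

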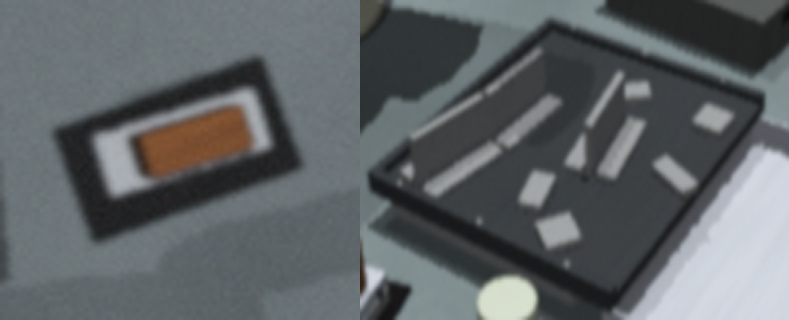

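The crops show the scraper upright on the pad, with its grip near the pad centre. Three tees stand on the plate and there are five offcuts. Next I triangulate the heights from the top and scene views, and build an automatic detector.

```bash
cat >> h.py <<'E'
def blobs(img,roi=(222,150,362,298),thr=None,z=51):
    """bright blobs on the dark plate in the top view -> centre, size, long-axis yaw in world"""
    c=vision.get_calibration("top"); x0,y0,x1,y1=roi
    g=cv2.cvtColor(img[y0:y1,x0:x1],cv2.COLOR_BGR2GRAY); g=cv2.resize(g,None,fx=4,fy=4,interpolation=cv2.INTER_CUBIC)
    t=thr or cv2.threshold(g,0,255,cv2.THRESH_OTSU)[0]; m=(g>t).astype(np.uint8)
    for k in cv2.findContours(m,cv2.RETR_EXTERNAL,cv2.CHAIN_APPROX_NONE)[0]:
        if cv2.contourArea(k)<500: continue
        b=cv2.boxPoints(cv2.minAreaRect(k))/4+[x0-.4,y0-.4]; w=px2w(c,b,z)[:,:2]
        a,d=w[1]-w[0],w[2]-w[1]; l=a if np.hypot(*a)>np.hypot(*d) else d
        print("ctr",w.mean(0),"size %.0f x %.0f"%(np.hypot(*a),np.hypot(*d)),"long yaw %.1f"%(np.degrees(np.arctan2(l[1],l[0]))%180))
E
python3 - <<'E'
from h import *
blobs(cv2.imread("pics/top0.png"))
ct,cs=vision.get_calibration("top"),vision.get_calibration("scene")
T=lambda x,y:(x/4.5+222-.4,y/4.5+168-.4); S=lambda x,y:(x/2.6+225-.3,y/3.2+150-.3)
print("t1 web +y",tri(ct,T(212,250),cs,S(622,73)))
print("t1 web -y",tri(ct,T(370,212),cs,S(588,125)))
print("t2 +y",tri(ct,T(241,418),cs,S(545,52)))
print("t2/3",tri(ct,T(406,415),cs,S(487,95)))
print("t3 -y",tri(ct,T(575,437),cs,S(412,137)))
P=lambda x,y:(x/4+355-.4,y/4+215-.4)
print("grip top ctr",px2w(ct,[P(193,141)],84), "pad ctr",px2w(ct,[P(178,150)],6), "base ctr",px2w(ct,[P(184,143)],32))
print("grip dir",np.diff(px2w(ct,[P(135,133),P(235,106)],84)[:,:2],axis=0))
print("can",px2w(ct,[(407,158)],160),"square",px2w(ct,[(450,214),(496,206)],60))
go((486,-180,280),95); go((575,-23,200),103.5,((486,-180,280),95)); go((576,-23,62),104,((575,-23,200),104))
E
```

```text
ctr [454.56 -90.08] size 36 x 185 long yaw 86.7
ctr [469.87 -40.87] size 91 x 9 long yaw 91.0
ctr [ 481.28 -137.12] size 22 x 90 long yaw 83.7
ctr [487.3  -41.47] size 89 x 21 long yaw 90.6
ctr [548.03  59.79] size 25 x 45 long yaw 41.1
ctr [558.83 -26.93] size 91 x 21 long yaw 104.9
ctr [ 562.72 -117.32] size 45 x 25 long yaw 110.4
ctr [589.66 -17.84] size 93 x 29 long yaw 104.5
ctr [ 614.61 -147.51] size 35 x 35 long yaw 58.8
ctr [647.86  73.37] size 35 x 34 long yaw 92.0
ctr [696.93 -20.15] size 124 x 301 long yaw 90.0
ctr [716.97 137.76] size 7 x 84 long yaw 4.4
t1 web +y (array([728.6 ,  65.28, 144.18]), np.float64(352.11806973805363))
t1 web -y (array([738.87, -18.17, 142.91]), np.float64(333.4262084366723))
t2 +y (array([647.19,  58.98, 148.67]), np.float64(374.1230716741394))
t2/3 (array([637.28, -23.72, 145.22]), np.float64(355.89389798134647))
t3 -y (array([ 614.7 , -106.77,  143.15]), np.float64(340.76301511278166))
grip top ctr [[ 495.43 -316.99   84.  ]] pad ctr [[ 490.63 -321.23    6.  ]] base ctr [[ 494.91 -320.65   32.  ]]
grip dir [[ 16.84 -63.42]]
can [[ 715.04 -317.69  160.  ]] square [[ 587.81 -445.49   60.  ]
 [ 608.51 -565.77   60.  ]]
from [ 216.86 -532.35  230.84] off [ 38.22 -22.48  -4.89] twist [ -0.04  -0.04 -72.84]
from [ 486. -180.  280.] off [14.86 10.23  8.  ] twist [ 0.   0.  -8.5]
from [575. -23. 200.] off [-0.02  0.1  13.8 ] twist [0. 0. 0.]
```

```bash
python3 - <<'E'
from h import *
ct,cs=vision.get_calibration("top"),vision.get_calibration("scene")
T=lambda x,y:(x/4.5+222-.4,y/4.5+168-.4); S=lambda x,y:((x-360)/2.6+225-.3,y/3.2+150-.3)
print("t1 web +y",tri(ct,T(212,250),cs,S(622,73)))
print("t1 web -y",tri(ct,T(370,212),cs,S(588,125)))
print("t2 +y",tri(ct,T(241,418),cs,S(545,52)))
print("t2/3",tri(ct,T(406,415),cs,S(487,95)))
print("t3 -y",tri(ct,T(575,437),cs,S(412,137)))
print("t1 flange (96?) ",tri(ct,T(381,262),cs,S(567,163)))
E
```

```text
t1 web +y (array([563.37,  20.65,  92.42]), np.float64(2.4073599634081355))
t1 web -y (array([584.98, -66.79,  92.98]), np.float64(3.833630776404727))
t2 +y (array([470.74,   4.36,  90.86]), np.float64(3.3473932064586385))
t2/3 (array([471.4 , -87.6 ,  91.93]), np.float64(1.147402159297639))
t3 -y (array([ 459.13, -180.79,   94.88]), np.float64(1.0781901179103386))
t1 flange (96?)  (array([560.13, -72.34,  49.58]), np.float64(4.926670911484574))
```

The heights agree: the tee webs' tops are at about 92–95 mm, against 95 in the text. Starting with the middle tee (t1).

>>> arm_command(
  steps=[
    {"offset":[25,-15,0],"twist":[0,0,-50],"jaw":0.5},
    {"offset":[25,-15,0],"twist":[0,0,-50],"jaw":0.5},
    {"offset":[25,-15,0],"twist":[0,0,-50],"jaw":0.5},
    {"offset":[25,-15,0],"twist":[0,0,-50],"jaw":0.5},
    {"offset":[25,-15,0],"twist":[0,0,-50],"jaw":0.5},
    {"offset":[25,-15,0],"twist":[0,0,-50],"jaw":0.5},
    {"offset":[25,-15,0],"twist":[0,0,-50],"jaw":0.5},
    {"offset":[25,-15,0],"twist":[0,0,-50],"jaw":0.5},
  ],
)

```text
t: 0.82
eef_pos: [395.0, -294.1, 231.5]
orientation: [[0.293, 0.956, 0.001], [0.956, -0.293, 0.001], [0.002, 0.001, -1.0]]
contact_force: [-0.2, -0.6, -0.1]
opening: 0.497
gripper_force: 0.0
```

```bash
python3 -c "
from h import *
print(monitor.get_state()['q'])
go((574,-23,200),104)"
```

```text
[-0.8  -0.02  1.62  0.    1.54 -0.5 ]
from [ 395.   -294.11  231.51] off [31.16  9.15  3.21] twist [  0.08  -0.08 -31.06]
```

>>> arm_command(
  steps=[
    {"offset":[31.2,9.2,3.2],"twist":[0,0,-31],"jaw":0.5},
    {"offset":[31.2,9.2,3.2],"twist":[0,0,-31],"jaw":0.5},
    {"offset":[31.2,9.2,3.2],"twist":[0,0,-31],"jaw":0.5},
    {"offset":[31.2,9.2,3.2],"twist":[0,0,-31],"jaw":0.5},
    {"offset":[31.2,9.2,3.2],"twist":[0,0,-31],"jaw":0.5},
    {"offset":[31.2,9.2,3.2],"twist":[0,0,-31],"jaw":0.5},
    {"offset":[31.2,9.2,3.2],"twist":[0,0,-31],"jaw":0.5},
    {"offset":[31.2,9.2,3.2],"twist":[0,0,-31],"jaw":0.5},
  ],
)

```text
t: 1.48
eef_pos: [575.9, -27.9, 198.8]
orientation: [[-0.228, 0.974, -0.0], [0.974, 0.228, 0.0], [0.0, -0.0, -1.0]]
contact_force: [0.2, -1.0, 0.5]
opening: 0.501
gripper_force: 0.0
```

>>> arm_command(
  steps=[
    {"offset":[0,0,0],"twist":[0,0,0],"jaw":0.5},
    {"offset":[0,0,0],"twist":[0,0,0],"jaw":0.5},
    {"offset":[0,0,0],"twist":[0,0,0],"jaw":0.5},
    {"offset":[0,0,0],"twist":[0,0,0],"jaw":0.5},
    {"offset":[0,0,0],"twist":[0,0,0],"jaw":0.5},
    {"offset":[0,0,0],"twist":[0,0,0],"jaw":0.5},
    {"offset":[0,0,0],"twist":[0,0,0],"jaw":0.5},
    {"offset":[0,0,0],"twist":[0,0,0],"jaw":0.5},
  ],
)

```text
t: 2.15
eef_pos: [574.8, -30.9, 199.5]
orientation: [[-0.227, 0.974, 0.0], [0.974, 0.227, 0.0], [-0.0, 0.0, -1.0]]
contact_force: [-0.6, 0.0, -0.6]
opening: 0.499
gripper_force: 0.0
```

```bash
python3 - <<'E'
from h import *
go((574,-23,61),104)
c=vision.get_calibration("wrist"); im=vision.camera("wrist"); print(c)
cv2.imwrite("pics/w1.png",im)
u=np.array([np.cos(np.radians(104)),np.sin(np.radians(104))])*45
for m,y in (((574,-23),104),):
    print(w2px(c,[(574.2+u[0],-23+u[1],95),(574.2-u[0],-23-u[1],95)]))
E
```

```text
from [574.85 -30.93 199.49] off [ 0.79  0.09 13.85] twist [ 0.01  0.   -0.88]
{'K': array([[324.09,   0.  , 317.14],
       [  0.  , 324.09, 201.33],
       [  0.  ,   0.  ,   1.  ]]), 'eye': array([556.67,  51.22, 342.21]), 'orientation': array([[ 0.97, -0.22, -0.08],
       [ 0.23,  0.92,  0.32],
       [ 0.  , -0.33,  0.95]])}
[[316.2  133.41]
 [317.78 241.6 ]]
```

View pics/w1.png

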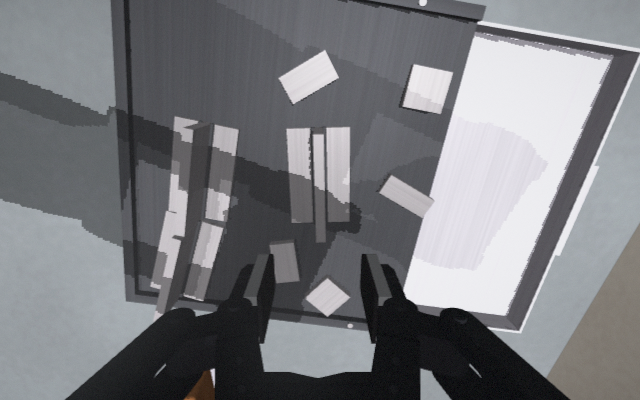

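The wrist view shows the t1 web top running from (319,133) to (321,240), about 2 mm to the +x side of my prediction. The five offcuts are confirmed. Now I descend, close the jaw and lift.

>>> arm_command(
  steps=[
    {"offset":[0.8,0.2,3],"twist":[0,0,-1],"jaw":0.5},
    {"offset":[0.8,0.2,6],"twist":[0,0,-1],"jaw":0.5},
    {"offset":[0.8,0.2,9],"twist":[0,0,-1],"jaw":0.5},
    {"offset":[0.8,0.2,11],"twist":[0,0,-1],"jaw":0.5},
    {"offset":[0.8,0.2,12.5],"twist":[0,0,-1],"jaw":0.5},
    {"offset":[0.8,0.2,13.5],"twist":[0,0,-1],"jaw":0.5},
    {"offset":[0.8,0.2,13.8],"twist":[0,0,-1],"jaw":0.5},
    {"offset":[0.8,0.2,13.8],"twist":[0,0,-1],"jaw":0.5},
  ],
)

```text
t: 2.87
eef_pos: [575.0, -22.3, 61.1]
orientation: [[-0.245, 0.97, -0.001], [0.97, 0.245, 0.0], [0.0, -0.001, -1.0]]
contact_force: [-0.3, -0.6, -0.0]
opening: 0.502
gripper_force: 0.0
```

>>> arm_command(
  steps=[
    {"offset":[0,0,0],"twist":[0,0,0],"jaw":0.5},
    {"offset":[0,0,0],"twist":[0,0,0],"jaw":0.2},
    {"offset":[0,0,0],"twist":[0,0,0],"jaw":0},
    {"offset":[0,0,0],"twist":[0,0,0],"jaw":0},
    {"offset":[0,0,0],"twist":[0,0,0],"jaw":0},
    {"offset":[0,0,0],"twist":[0,0,0],"jaw":0},
    {"offset":[0,0,0],"twist":[0,0,0],"jaw":0},
    {"offset":[0,0,0],"twist":[0,0,0],"jaw":0},
  ],
)

```text
t: 3.53
eef_pos: [575.5, -22.3, 62.1]
orientation: [[-0.245, 0.97, 0.001], [0.97, 0.245, -0.0], [-0.0, 0.001, -1.0]]
contact_force: [-0.6, 0.3, 7.1]
opening: 0.085
gripper_force: 59.9
```

```bash
python3 - <<'E'
from h import *
s=monitor.get_state(); p=s["eef_pos"]; print(s["contact_force"],s["opening"])
A=(p+[0,0,100],103); go(A[0],103)
B=((558,330,161),90); go(*B,A); go((558,330,23),90,B)
E
```

```text
[-0.62  0.33  7.13] 0.08461684653539914
from [575.5  -22.26  62.12] off [ -0.     0.01 -10.  ] twist [0.07 0.02 1.16]
from [575.5  -22.26 162.12] off [34.72  6.22  0.11] twist [ 0.  0. 13.]
from [558. 330. 161.] off [ 0.   0.  13.8] twist [0. 0. 0.]
```

>>> arm_command(
  steps=[
    {"offset":[0,0,-1.5],"twist":[0,0,0],"jaw":0},
    {"offset":[0,0,-4],"twist":[0,0,0],"jaw":0},
    {"offset":[0,0,-7],"twist":[0,0,0],"jaw":0},
    {"offset":[1.5,0.3,-10],"twist":[0,0,0],"jaw":0},
    {"offset":[4.5,0.8,-10],"twist":[0,0,0],"jaw":0},
    {"offset":[8,1.4,-10],"twist":[0,0,0],"jaw":0},
    {"offset":[11.5,2.1,-10],"twist":[0,0,0],"jaw":0},
    {"offset":[15,2.7,-10],"twist":[0,0,0],"jaw":0},
  ],
)

```text
t: 4.2
eef_pos: [564.1, 131.3, 161.4]
orientation: [[-0.244, 0.97, -0.0], [0.97, 0.244, 0.0], [0.0, -0.0, -1.0]]
contact_force: [1.0, -0.9, -3.7]
opening: 0.086
gripper_force: 59.0
```

>>> arm_command(
  steps=[
    {"offset":[3.5,0.6,0],"twist":[0,0,2],"jaw":0},
    {"offset":[7,1.3,0],"twist":[0,0,4],"jaw":0},
    {"offset":[10.5,1.9,0],"twist":[0,0,7],"jaw":0},
    {"offset":[14,2.5,0],"twist":[0,0,10],"jaw":0},
    {"offset":[17,3,0],"twist":[0,0,13],"jaw":0},
    {"offset":[19,3.4,0],"twist":[0,0,15],"jaw":0},
    {"offset":[19.7,3.5,0],"twist":[0,0,15],"jaw":0},
    {"offset":[19.7,3.5,0],"twist":[0,0,15],"jaw":0},
  ],
)

```text
t: 4.87
eef_pos: [549.7, 330.8, 160.8]
orientation: [[0.012, 1.0, -0.001], [1.0, -0.012, -0.0], [-0.0, -0.001, -1.0]]
contact_force: [0.2, 0.8, -4.7]
opening: 0.084
gripper_force: 59.1
```

>>> arm_command(
  steps=[
    {"offset":[0,0,0],"twist":[0,0,0],"jaw":0},
    {"offset":[0,0,0],"twist":[0,0,0],"jaw":0},
    {"offset":[0,0,0],"twist":[0,0,0],"jaw":0},
    {"offset":[0,0,0],"twist":[0,0,0],"jaw":0},
    {"offset":[0,0,0],"twist":[0,0,0],"jaw":0},
    {"offset":[0,0,0],"twist":[0,0,0],"jaw":0},
    {"offset":[0,0,0],"twist":[0,0,0],"jaw":0},
    {"offset":[0,0,0],"twist":[0,0,0],"jaw":0},
  ],
)

```text
t: 5.53
eef_pos: [550.4, 329.3, 161.4]
orientation: [[0.015, 1.0, 0.0], [1.0, -0.015, 0.0], [0.0, 0.0, -1.0]]
contact_force: [0.8, 0.1, -3.7]
opening: 0.078
gripper_force: 59.1
```

```bash
python3 - <<'E'
from h import *
s=monitor.get_state(); p=s["eef_pos"]; print(s["contact_force"],s["opening"])
go((558,330,23),89)
im=vision.camera("top");cv2.imwrite("pics/top1.png",im); blobs(im)
cv2.imwrite("pics/w2.png",np.hstack([cv2.resize(vision.camera("wrist"),(480,300)),im[170:310,80:360].repeat(2,0)[:280].repeat(1,1)[:,:] if 0 else cv2.resize(im[170:310,60:210],(320,300))]))
E
```

```text
[ 0.84  0.13 -3.69] 0.078056171256254
from [550.36 329.31 161.37] off [ 0.08  0.76 13.84] twist [ 0.   -0.01  0.16]
ctr [455.32 -88.24] size 38 x 189 long yaw 86.9
ctr [ 481.25 -137.27] size 21 x 90 long yaw 83.8
ctr [487.04 -41.25] size 89 x 22 long yaw 91.0
ctr [548.09  59.63] size 25 x 45 long yaw 42.4
ctr [ 562.6  -117.38] size 45 x 25 long yaw 109.5
ctr [ 614.63 -147.47] size 35 x 35 long yaw 58.4
ctr [647.85  73.33] size 35 x 34 long yaw 92.0
ctr [696.93 -20.48] size 124 x 302 long yaw 90.0
ctr [716.99 137.88] size 7 x 84 long yaw 4.3
```

View pics/w2.png

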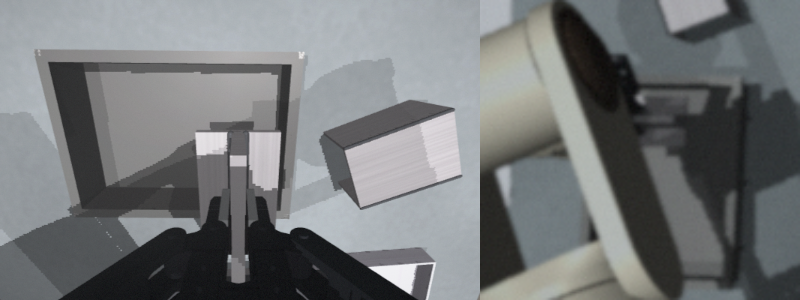

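The wrist view shows tee t1 held upright over the +x part of the crate. The far rim corners are at full-resolution (51,67) and (404,72).

```bash
python3 - <<'E'
from h import *
c=vision.get_calibration("wrist")
f=lambda l:[(x/.75,y/.75) for x,y in l]
print(px2w(c,f([(36,50),(305,53),(289,217),(75,218)]),60), px2w(c,f([(281,130),(195,131)]),100+11+5.))
E
```

```text
[[365.35 431.24  60.  ]
 [615.42 425.38  60.  ]
 [610.41 246.92  60.  ]
 [359.33 248.87  60.  ]] [[586.3  366.05 116.  ]
 [517.89 366.13 116.  ]]
```

>>> arm_command(
  steps=[
    {"offset":[0.4,0.3,2],"twist":[0,0,0],"jaw":0},
    {"offset":[0.4,0.3,5],"twist":[0,0,0],"jaw":0},
    {"offset":[0.4,0.3,8],"twist":[0,0,0],"jaw":0},
    {"offset":[0.4,0.3,10.5],"twist":[0,0,0],"jaw":0},
    {"offset":[0.4,0.3,12.2],"twist":[0,0,0],"jaw":0},
    {"offset":[0.4,0.3,13.2],"twist":[0,0,0],"jaw":0},
    {"offset":[0.4,0.3,13.7],"twist":[0,0,0],"jaw":0},
    {"offset":[0.4,0.3,13.7],"twist":[0,0,0],"jaw":0},
  ],
)

```text
t: 6.3
eef_pos: [553.2, 333.4, 23.9]
orientation: [[0.015, 1.0, -0.001], [1.0, -0.015, -0.0], [-0.0, -0.001, -1.0]]
contact_force: [-0.2, 0.7, -4.1]
opening: 0.081
gripper_force: 58.9
```

>>> arm_command(
  steps=[
    {"offset":[0,0,0.1],"twist":[0,0,0],"jaw":0},
    {"offset":[0,0,0.1],"twist":[0,0,0],"jaw":0},
    {"offset":[0,0,0.1],"twist":[0,0,0],"jaw":0.25},
    {"offset":[0,0,0.1],"twist":[0,0,0],"jaw":0.3},
    {"offset":[0,0,0.1],"twist":[0,0,0],"jaw":0.3},
    {"offset":[0,0,0.1],"twist":[0,0,0],"jaw":0.3},
    {"offset":[0,0,0.1],"twist":[0,0,0],"jaw":0.3},
    {"offset":[0,0,0.1],"twist":[0,0,0],"jaw":0.3},
  ],
)

```text
t: 6.97
eef_pos: [553.4, 333.4, 23.5]
orientation: [[0.015, 1.0, 0.0], [1.0, -0.015, 0.0], [0.0, 0.0, -1.0]]
contact_force: [0.3, -0.7, 0.0]
opening: 0.3
gripper_force: 0.0
```

>>> arm_command(
  steps=[
    {"offset":[0,0,-2],"twist":[0,0,0],"jaw":0.3},
    {"offset":[0,0,-5],"twist":[0,0,0],"jaw":0.3},
    {"offset":[0,0,-8],"twist":[0,0,0],"jaw":0.3},
    {"offset":[0,0,-11],"twist":[0,0,0],"jaw":0.3},
    {"offset":[0,0,-13],"twist":[0,0,0],"jaw":0.3},
    {"offset":[0,0,-14],"twist":[0,0,0],"jaw":0.3},
    {"offset":[0,0,-14],"twist":[0,0,0],"jaw":0.5},
    {"offset":[0,0,-14],"twist":[0,0,0],"jaw":0.5},
  ],
)

```text
t: 7.63
eef_pos: [553.2, 333.3, 162.5]
orientation: [[0.015, 1.0, -0.001], [1.0, -0.015, -0.0], [-0.0, -0.001, -1.0]]
contact_force: [-0.9, -0.5, -0.6]
opening: 0.498
gripper_force: 0.0
```

```bash
python3 - <<'E'
from h import *
cv2.imwrite("pics/w3.png",vision.camera("wrist"))
A=((471,-42,161),90.9); go(*A); go((471,-42,61.5),90.9,A)
E
```

```text
from [552.94 333.15 161.63] off [-37.63  -7.64   0.1 ] twist [-0.1   0.04 -1.74]
from [471. -42. 161.] off [0.   0.   9.95] twist [0. 0. 0.]
```

>>> arm_command(
  steps=[
    {"offset":[-3,-0.6,0],"twist":[0,0,0],"jaw":0.5},
    {"offset":[-7,-1.4,0],"twist":[0,0,0],"jaw":0.5},
    {"offset":[-11,-2.2,0],"twist":[0,0,0],"jaw":0.5},
    {"offset":[-15,-3,0],"twist":[0,0,0],"jaw":0.5},
    {"offset":[-19,-3.8,0],"twist":[0,0,0],"jaw":0.5},
    {"offset":[-22,-4.4,0],"twist":[0,0,0],"jaw":0.5},
    {"offset":[-25,-5,0],"twist":[0,0,0],"jaw":0.5},
    {"offset":[-28,-5.6,0],"twist":[0,0,0],"jaw":0.5},
  ],
)

```text
t: 8.35
eef_pos: [492.0, 52.8, 161.6]
orientation: [[0.015, 1.0, -0.002], [1.0, -0.015, 0.0], [0.0, -0.002, -1.0]]
contact_force: [0.6, -0.8, 0.5]
opening: 0.501
gripper_force: 0.0
```

>>> arm_command(
  steps=[
    {"offset":[-3,-0.6,0],"twist":[0,0,-1.7],"jaw":0.5},
    {"offset":[-6,-1.2,0],"twist":[0,0,-1.7],"jaw":0.5},
    {"offset":[-8,-1.7,0],"twist":[0,0,-1.7],"jaw":0.5},
    {"offset":[-9.3,-1.95,0],"twist":[0,0,-1.7],"jaw":0.5},
    {"offset":[-9.6,-2,0],"twist":[0,0,-1.7],"jaw":0.5},
    {"offset":[-9.6,-2,0],"twist":[0,0,-1.7],"jaw":0.5},
    {"offset":[-9.6,-2,0],"twist":[0,0,-1.7],"jaw":0.5},
    {"offset":[-9.6,-2,0],"twist":[0,0,-1.7],"jaw":0.5},
  ],
)

```text
t: 9.02
eef_pos: [471.9, -40.7, 162.8]
orientation: [[-0.016, 1.0, -0.001], [1.0, 0.016, 0.0], [0.0, -0.001, -1.0]]
contact_force: [0.5, 0.4, 0.0]
opening: 0.5
gripper_force: 0.0
```

```bash
python3 - <<'E'
from h import *
go((471,-42,61.5),90.9)
c=vision.get_calibration("wrist"); im=vision.camera("wrist")
def seg(cx,cy,yaw):
    u=np.array([np.cos(np.radians(yaw)),np.sin(np.radians(yaw))])*45
    p=w2px(c,[(cx+u[0],cy+u[1],95),(cx-u[0],cy-u[1],95)]); print(p)
    cv2.line(im,*[tuple(int(round(v)) for v in q) for q in p],(0,0,255),1)
seg(470,-42,91); seg(463.7,-136,84.5)
a=cv2.resize(im,(480,300)); b=cv2.resize(cv2.imread("pics/w3.png")[60:380,100:420],(300,300))
cv2.imwrite("pics/w4.png",np.hstack([im[:,160:560],cv2.resize(cv2.imread("pics/w3.png"),(400,250))[:0] if 0 else cv2.copyMakeBorder(b,0,100,0,0,cv2.BORDER_CONSTANT)]))
E
```

```text
from [471.9  -40.66 162.8 ] off [-0.14 -0.08 10.13] twist [-0.04 -0.03  0.01]
[[312.44 155.2 ]
 [313.02 274.94]]
[[309.25 279.78]
 [297.97 372.09]]
```

View pics/w4.png

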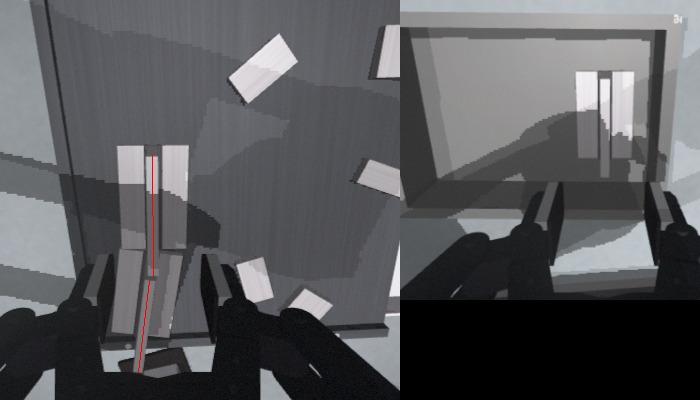

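The left half shows the predicted webs matching t2 (152,155–275) and t3. The right half shows t1 standing upright in the crate at (604,120). I now grasp t2.

>>> arm_command(
  steps=[
    {"offset":[-0.1,-0.1,3],"twist":[0,0,0],"jaw":0.5},
    {"offset":[-0.1,-0.1,6],"twist":[0,0,0],"jaw":0.5},
    {"offset":[-0.1,-0.1,8],"twist":[0,0,0],"jaw":0.5},
    {"offset":[-0.1,-0.1,9.3],"twist":[0,0,0],"jaw":0.5},
    {"offset":[-0.1,-0.1,10],"twist":[0,0,0],"jaw":0.5},
    {"offset":[-0.1,-0.1,10],"twist":[0,0,0],"jaw":0.5},
    {"offset":[-0.1,-0.1,10],"twist":[0,0,0],"jaw":0.3},
    {"offset":[-0.1,-0.1,10],"twist":[0,0,0],"jaw":0},
  ],
)

```text
t: 9.73
eef_pos: [471.5, -42.4, 64.3]
orientation: [[-0.015, 1.0, 0.001], [1.0, 0.015, -0.0], [-0.0, 0.001, -1.0]]
contact_force: [0.2, 0.5, -0.2]
opening: 0.231
gripper_force: 0.0
```

>>> arm_command(
  steps=[
    {"offset":[0,0,0],"twist":[0,0,0],"jaw":0},
    {"offset":[0,0,0],"twist":[0,0,0],"jaw":0},
    {"offset":[0,0,0],"twist":[0,0,0],"jaw":0},
    {"offset":[0,0,0],"twist":[0,0,0],"jaw":0},
    {"offset":[0,0,0],"twist":[0,0,0],"jaw":0},
    {"offset":[0,0,-1.5],"twist":[0,0,0],"jaw":0},
    {"offset":[0,0,-4],"twist":[0,0,0],"jaw":0},
    {"offset":[0,0,-7],"twist":[0,0,0],"jaw":0},
  ],
)

```text
t: 10.4
eef_pos: [470.0, -42.3, 133.4]
orientation: [[-0.015, 1.0, -0.002], [1.0, 0.015, 0.001], [0.001, -0.002, -1.0]]
contact_force: [0.6, 0.7, -4.2]
opening: 0.084
gripper_force: 40.1
```

>>> arm_command(
  steps=[
    {"offset":[0,0,-2],"twist":[0,0,0],"jaw":0},
    {"offset":[1.5,0.1,-3],"twist":[0,0,0],"jaw":0},
    {"offset":[4.5,0.3,-3],"twist":[0,0,0],"jaw":0},
    {"offset":[8,0.5,-3],"twist":[0,0,0],"jaw":0},
    {"offset":[11.5,0.7,-3],"twist":[0,0,0],"jaw":0},
    {"offset":[15,0.9,-3],"twist":[0,0,0],"jaw":0},
    {"offset":[18.5,1.1,-3],"twist":[0,0,0],"jaw":0},
    {"offset":[22,1.3,-3],"twist":[0,0,0],"jaw":0},
  ],
)

```text
t: 11.07
eef_pos: [480.3, 179.5, 163.8]
orientation: [[-0.015, 1.0, 0.001], [1.0, 0.015, 0.0], [0.0, 0.001, -1.0]]
contact_force: [0.9, -0.7, -4.0]
opening: 0.087
gripper_force: 63.4
```

>>> arm_command(
  steps=[
    {"offset":[3.5,0.2,0],"twist":[0,0,0],"jaw":0},
    {"offset":[7,0.4,0],"twist":[0,0,1],"jaw":0},
    {"offset":[10.5,0.7,0],"twist":[0,0,2],"jaw":0},
    {"offset":[13.5,0.9,0],"twist":[0,0,2],"jaw":0},
    {"offset":[15.2,1,0],"twist":[0,0,2],"jaw":0},
    {"offset":[15.5,1,0],"twist":[0,0,2],"jaw":0},
    {"offset":[15.5,1,0],"twist":[0,0,2],"jaw":0},
    {"offset":[15.5,1,0],"twist":[0,0,2],"jaw":0},
  ],
)

```text
t: 11.73
eef_pos: [488.1, 332.4, 163.4]
orientation: [[0.02, 1.0, -0.0], [1.0, -0.02, -0.0], [-0.0, -0.0, -1.0]]
contact_force: [0.3, -0.5, -3.0]
opening: 0.081
gripper_force: 63.3
```

```bash
python3 - <<'E'
from h import *
go((487,333,23),89)
im=vision.camera("wrist"); t=vision.camera("top"); blobs(t)
cv2.imwrite("pics/w5.png",im)
E
```

```text
from [488.14 332.38 163.37] off [ 0.06 -0.11 14.04] twist [-0.01  0.02 -0.12]
ctr [ 451.81 -135.39] size 33 x 92 long yaw 83.4
ctr [ 481.46 -137.14] size 21 x 90 long yaw 84.2
ctr [548.01  59.77] size 25 x 45 long yaw 41.8
ctr [ 562.65 -117.35] size 45 x 25 long yaw 109.9
ctr [ 614.56 -147.48] size 35 x 35 long yaw 58.8
ctr [647.84  73.45] size 34 x 34 long yaw 2.5
ctr [696.93 -20.15] size 124 x 301 long yaw 90.0
ctr [716.97 137.83] size 7 x 84 long yaw 3.9
```

View pics/w5.png

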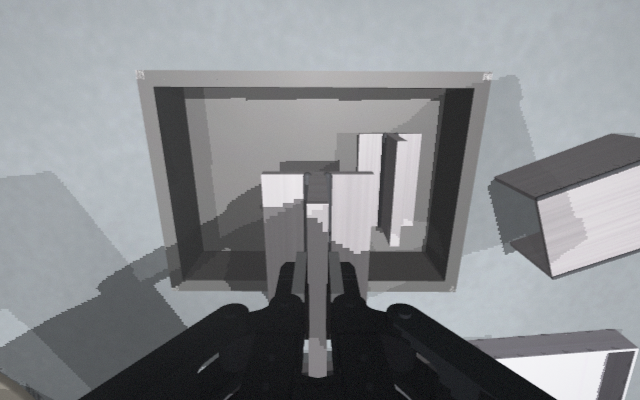

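t2 is held upright over the crate centre, and t1 stands at (390,190). I lower and release t2, then move over t3.

>>> arm_command(
  steps=[
    {"offset":[0,-0.1,2],"twist":[0,0,0],"jaw":0},
    {"offset":[0,-0.1,5],"twist":[0,0,0],"jaw":0},
    {"offset":[0,-0.1,8],"twist":[0,0,0],"jaw":0},
    {"offset":[0,-0.1,10.5],"twist":[0,0,0],"jaw":0},
    {"offset":[0,-0.1,12.2],"twist":[0,0,0],"jaw":0},
    {"offset":[0,-0.1,13.2],"twist":[0,0,0],"jaw":0},
    {"offset":[0,-0.1,13.7],"twist":[0,0,0],"jaw":0},
    {"offset":[0,-0.1,13.8],"twist":[0,0,0],"jaw":0},
  ],
)

```text
t: 12.5
eef_pos: [487.4, 332.4, 25.2]
orientation: [[0.021, 1.0, -0.0], [1.0, -0.021, -0.0], [-0.0, -0.0, -1.0]]
contact_force: [0.6, 0.2, -4.2]
opening: 0.085
gripper_force: 63.2
```

>>> arm_command(
  steps=[
    {"offset":[0,0,0],"twist":[0,0,0],"jaw":0},
    {"offset":[0,0,0],"twist":[0,0,0],"jaw":0},
    {"offset":[0,0,0],"twist":[0,0,0],"jaw":0.25},
    {"offset":[0,0,0],"twist":[0,0,0],"jaw":0.3},
    {"offset":[0,0,0],"twist":[0,0,0],"jaw":0.3},
    {"offset":[0,0,0],"twist":[0,0,0],"jaw":0.3},
    {"offset":[0,0,0],"twist":[0,0,0],"jaw":0.3},
    {"offset":[0,0,0],"twist":[0,0,0],"jaw":0.3},
  ],
)

```text
t: 13.17
eef_pos: [487.3, 332.9, 25.5]
orientation: [[0.02, 1.0, 0.0], [1.0, -0.02, 0.0], [0.0, 0.0, -1.0]]
contact_force: [-0.1, -0.0, 0.0]
opening: 0.3
gripper_force: 0.0
```

>>> arm_command(
  steps=[
    {"offset":[0,0,-2],"twist":[0,0,0],"jaw":0.3},
    {"offset":[0,0,-5],"twist":[0,0,0],"jaw":0.3},
    {"offset":[0,0,-8],"twist":[0,0,0],"jaw":0.3},
    {"offset":[0,0,-11],"twist":[0,0,0],"jaw":0.3},
    {"offset":[0,0,-13.5],"twist":[0,0,0],"jaw":0.3},
    {"offset":[-2,0,-14],"twist":[0,0,0],"jaw":0.3},
    {"offset":[-5,-0.2,-14],"twist":[0,0,0],"jaw":0.5},
    {"offset":[-9,-0.3,-14],"twist":[0,0,0],"jaw":0.5},
  ],
)

```text
t: 13.83
eef_pos: [482.2, 243.3, 165.7]
orientation: [[0.018, 1.0, 0.001], [1.0, -0.018, 0.001], [0.001, 0.001, -1.0]]
contact_force: [0.8, 0.1, -0.4]
opening: 0.497
gripper_force: 0.0
```

>>> arm_command(
  steps=[
    {"offset":[-4,-0.1,0],"twist":[0,0,0],"jaw":0.5},
    {"offset":[-8,-0.2,0],"twist":[0,0,0],"jaw":0.5},
    {"offset":[-12,-0.3,0],"twist":[0,0,0],"jaw":0.5},
    {"offset":[-16,-0.5,0],"twist":[0,0,0],"jaw":0.5},
    {"offset":[-20,-0.6,0],"twist":[0,0,0],"jaw":0.5},
    {"offset":[-24,-0.8,0],"twist":[0,0,0],"jaw":0.5},
    {"offset":[-28,-0.9,0],"twist":[0,0,0],"jaw":0.5},
    {"offset":[-31,-1,0],"twist":[0,0,0],"jaw":0.5},
  ],
)

```text
t: 14.5
eef_pos: [465.7, -69.5, 165.5]
orientation: [[0.021, 1.0, 0.0], [1.0, -0.021, -0.0], [-0.0, 0.0, -1.0]]
contact_force: [0.6, -0.4, -0.2]
opening: 0.501
gripper_force: 0.0
```

>>> arm_command(
  steps=[
    {"offset":[-2.5,-0.1,0],"twist":[0,0,2],"jaw":0.5},
    {"offset":[-5,-0.1,0],"twist":[0,0,4.4],"jaw":0.5},
    {"offset":[-6.5,-0.2,0],"twist":[0,0,4.4],"jaw":0.5},
    {"offset":[-6.9,-0.2,0],"twist":[0,0,4.4],"jaw":0.5},
    {"offset":[-6.9,-0.2,0],"twist":[0,0,4.4],"jaw":0.5},
    {"offset":[-6.9,-0.2,0],"twist":[0,0,4.4],"jaw":0.5},
    {"offset":[-6.9,-0.2,0],"twist":[0,0,4.4],"jaw":0.5},
    {"offset":[-6.9,-0.2,0],"twist":[0,0,4.4],"jaw":0.5},
  ],
)

```text
t: 15.17
eef_pos: [463.1, -134.9, 165.4]
orientation: [[0.095, 0.995, 0.0], [0.995, -0.095, 0.0], [0.0, 0.0, -1.0]]
contact_force: [-0.9, 0.6, -0.2]
opening: 0.499
gripper_force: 0.0
```

```bash
python3 - <<'E'
from h import *
go((464,-136,61.5),84.3)
c=vision.get_calibration("wrist"); im=vision.camera("wrist"); cv2.imwrite("pics/w6r.png",im)
u=np.array([np.cos(np.radians(84.3)),np.sin(np.radians(84.3))])*45
p=w2px(c,[(464+u[0],-136+u[1],95),(464-u[0],-136-u[1],95)]); print(p)
g=cv2.cvtColor(im,cv2.COLOR_BGR2GRAY).astype(int)
for r in (170,200,230): print(r,g[r,270:370:2])
blobs(vision.camera("top"))
E
```

```text
from [ 463.08 -134.88  165.35] off [-0.1   0.1  10.39] twist [ 0.   -0.01  0.24]
[[317.28 154.17]
 [316.59 272.86]]
170 [103 102 102 104 103 102 126 216 214 215 218 214 214 213 215 219 222 218
 219 189  91 194 219 219 219 218 226 126 150 216 222 222 220 217 216 226
 236 237 238 236 235 145  97 101  99 101 102 101 103  99]
200 [ 75  75  75  77  74  75  75 136 146 145 135 114 117 116 114 118 119 114
 117 100  61 120 117 118 116 117 107  61 103 116 117 115 117 116 116 112
 115 116 117 116 109  85 100  99  97  98  99  95  99 100]
230 [ 75  74  73  73  73  72  72 114 141 142 141 145 142 140 141 142 145 143
 144 101  74 117 116 117 114 119 101  65 112 113 113 113 113 115 143 142
 145 144 145 135  58  71  71  66  69  67  69  68  67  67]
ctr [ 428.95 -132.15] size 208 x 189 long yaw 154.0
ctr [548.04  59.65] size 25 x 45 long yaw 41.8
ctr [ 567.62 -130.16] size 17 x 23 long yaw 26.3
ctr [ 614.59 -147.43] size 33 x 33 long yaw 58.8
ctr [647.89  73.36] size 35 x 34 long yaw 92.1
ctr [697.26 -19.83] size 302 x 123 long yaw 90.0
ctr [716.63 137.88] size 8 x 85 long yaw 3.1
```

The t3 web is centred at pixel column 317, exactly as predicted. I grasp it and move it to the crate.

>>> arm_command(
  steps=[
    {"offset":[-0.1,0.1,3],"twist":[0,0,0],"jaw":0.5},
    {"offset":[-0.1,0.1,6],"twist":[0,0,0],"jaw":0.5},
    {"offset":[-0.1,0.1,8.3],"twist":[0,0,0],"jaw":0.5},
    {"offset":[-0.1,0.1,9.6],"twist":[0,0,0],"jaw":0.5},
    {"offset":[-0.1,0.1,10.2],"twist":[0,0,0],"jaw":0.5},
    {"offset":[-0.1,0.1,10.3],"twist":[0,0,0],"jaw":0.5},
    {"offset":[-0.1,0.1,10.3],"twist":[0,0,0],"jaw":0.3},
    {"offset":[-0.1,0.1,10.3],"twist":[0,0,0],"jaw":0},
  ],
)

```text
t: 15.93
eef_pos: [464.4, -137.0, 63.4]
orientation: [[0.096, 0.995, 0.001], [0.995, -0.096, -0.001], [-0.0, 0.001, -1.0]]
contact_force: [0.2, 0.8, 0.4]
opening: 0.227
gripper_force: 0.0
```

>>> arm_command(
  steps=[
    {"offset":[0,0,0],"twist":[0,0,0],"jaw":0},
    {"offset":[0,0,0],"twist":[0,0,0],"jaw":0},
    {"offset":[0,0,0],"twist":[0,0,0],"jaw":0},
    {"offset":[0,0,0],"twist":[0,0,0],"jaw":0},
    {"offset":[0,0,0],"twist":[0,0,0],"jaw":0},
    {"offset":[0,0,-1.5],"twist":[0,0,0],"jaw":0},
    {"offset":[0,0,-4],"twist":[0,0,0],"jaw":0},
    {"offset":[0,0,-7],"twist":[0,0,0],"jaw":0},
  ],
)

```text
t: 16.6
eef_pos: [463.0, -136.5, 132.3]
orientation: [[0.097, 0.995, -0.002], [0.995, -0.097, 0.001], [0.001, -0.002, -1.0]]
contact_force: [1.6, -0.3, -4.6]
opening: 0.088
gripper_force: 59.0
```

>>> arm_command(
  steps=[
    {"offset":[0,0,-2],"twist":[0,0,0],"jaw":0},
    {"offset":[2,-0.4,-3],"twist":[0,0,0],"jaw":0},
    {"offset":[5,-1,-3],"twist":[0,0,0],"jaw":0},
    {"offset":[9,-1.7,-3],"twist":[0,0,0],"jaw":0},
    {"offset":[13,-2.5,-3],"twist":[0,0,0],"jaw":0},
    {"offset":[17,-3.3,-3],"twist":[0,0,0],"jaw":0},
    {"offset":[21,-4,-3],"twist":[0,0,0],"jaw":0},
    {"offset":[25,-4.8,-3],"twist":[0,0,0],"jaw":0},
  ],
)

```text
t: 17.27
eef_pos: [439.6, 118.4, 162.9]
orientation: [[0.097, 0.995, 0.001], [0.995, -0.097, 0.0], [0.0, 0.001, -1.0]]
contact_force: [1.3, -0.6, -4.6]
opening: 0.083
gripper_force: 59.2
```

>>> arm_command(
  steps=[
    {"offset":[4,-0.8,0],"twist":[0,0,0],"jaw":0},
    {"offset":[8,-1.6,0],"twist":[0,0,-1],"jaw":0},
    {"offset":[12,-2.4,0],"twist":[0,0,-2],"jaw":0},
    {"offset":[16,-3.1,0],"twist":[0,0,-3],"jaw":0},
    {"offset":[19,-3.7,0],"twist":[0,0,-4.7],"jaw":0},
    {"offset":[20.8,-4,0],"twist":[0,0,-4.7],"jaw":0},
    {"offset":[21.2,-4.1,0],"twist":[0,0,-4.7],"jaw":0},
    {"offset":[21.2,-4.1,0],"twist":[0,0,-4.7],"jaw":0},
  ],
)

```text
t: 17.93
eef_pos: [419.4, 332.6, 162.3]
orientation: [[0.013, 1.0, -0.0], [1.0, -0.013, -0.0], [-0.0, -0.0, -1.0]]
contact_force: [-0.7, -0.8, -4.5]
opening: 0.086
gripper_force: 59.2
```

>>> arm_command(
  steps=[
    {"offset":[0,0,0],"twist":[0,0,0],"jaw":0},
    {"offset":[0,0,0],"twist":[0,0,0],"jaw":0},
    {"offset":[0,0,0],"twist":[0,0,0],"jaw":0},
    {"offset":[0,0,0],"twist":[0,0,0],"jaw":0},
    {"offset":[0,0,0],"twist":[0,0,0],"jaw":0},
    {"offset":[0,0,0],"twist":[0,0,0],"jaw":0},
    {"offset":[0,0,0],"twist":[0,0,0],"jaw":0},
    {"offset":[0,0,0],"twist":[0,0,0],"jaw":0},
  ],
)

```text
t: 18.6
eef_pos: [419.9, 331.5, 162.4]
orientation: [[0.015, 1.0, -0.0], [1.0, -0.015, 0.0], [0.0, -0.0, -1.0]]
contact_force: [0.4, 1.3, -3.2]
opening: 0.084
gripper_force: 59.2
```

```bash
python3 - <<'E'
from h import *
go((421,333,23.5),89)
im=vision.camera("wrist"); cv2.imwrite("pics/w7.png",im)
E
```

```text
from [419.88 331.5  162.36] off [ 0.15  0.11 13.89] twist [-0.   -0.01  0.15]
```

View pics/w7.png

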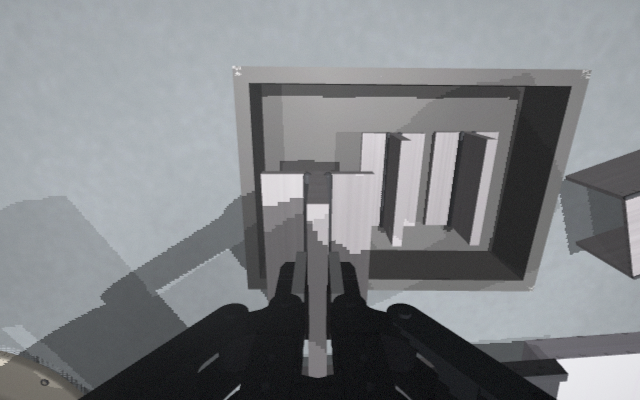

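t1 and t2 stand at (395,185) and (460,185), and t3 is held clear at the left. I lower and release it, then go to the scraper.

>>> arm_command(
  steps=[
    {"offset":[0.1,0.1,2],"twist":[0,0,0],"jaw":0},
    {"offset":[0.1,0.1,5],"twist":[0,0,0],"jaw":0},
    {"offset":[0.1,0.1,8],"twist":[0,0,0],"jaw":0},
    {"offset":[0.1,0.1,10.5],"twist":[0,0,0],"jaw":0},
    {"offset":[0.1,0.1,12.2],"twist":[0,0,0],"jaw":0},
    {"offset":[0.1,0.1,13.2],"twist":[0,0,0],"jaw":0},
    {"offset":[0.1,0.1,13.7],"twist":[0,0,0],"jaw":0},
    {"offset":[0.1,0.1,13.8],"twist":[0,0,0],"jaw":0},
  ],
)

```text
t: 19.32
eef_pos: [420.8, 332.6, 24.1]
orientation: [[0.015, 1.0, -0.0], [1.0, -0.015, -0.0], [-0.0, -0.0, -1.0]]
contact_force: [0.3, 0.5, -3.7]
opening: 0.083
gripper_force: 59.0
```

>>> arm_command(
  steps=[
    {"offset":[0,0,0],"twist":[0,0,0],"jaw":0},
    {"offset":[0,0,0],"twist":[0,0,0],"jaw":0},
    {"offset":[0,0,0],"twist":[0,0,0],"jaw":0.25},
    {"offset":[0,0,0],"twist":[0,0,0],"jaw":0.3},
    {"offset":[0,0,0],"twist":[0,0,0],"jaw":0.3},
    {"offset":[0,0,0],"twist":[0,0,0],"jaw":0.3},
    {"offset":[0,0,0],"twist":[0,0,0],"jaw":0.3},
    {"offset":[0,0,0],"twist":[0,0,0],"jaw":0.3},
  ],
)

```text
t: 19.98
eef_pos: [420.9, 332.6, 24.5]
orientation: [[0.015, 1.0, 0.0], [1.0, -0.015, 0.0], [0.0, 0.0, -1.0]]
contact_force: [-0.4, 0.1, -0.2]
opening: 0.297
gripper_force: 0.0
```

>>> arm_command(
  steps=[
    {"offset":[0,0,-2],"twist":[0,0,0],"jaw":0.3},
    {"offset":[0,0,-5],"twist":[0,0,0],"jaw":0.3},
    {"offset":[0,0,-8],"twist":[0,0,0],"jaw":0.3},
    {"offset":[0,0,-12],"twist":[0,0,0],"jaw":0.3},
    {"offset":[0,0,-16],"twist":[0,0,0],"jaw":0.3},
    {"offset":[0,0,-18],"twist":[0,0,0],"jaw":0.3},
    {"offset":[0,0,-18],"twist":[0,0,0],"jaw":0.7},
    {"offset":[0,0,-18],"twist":[0,0,0],"jaw":0.7},
  ],
)

```text
t: 20.65
eef_pos: [421.2, 332.7, 205.4]
orientation: [[0.015, 1.0, 0.002], [1.0, -0.015, 0.001], [0.001, 0.002, -1.0]]
contact_force: [-0.5, 0.4, -0.4]
opening: 0.571
gripper_force: 0.0
```

```bash
python3 - <<'E'
from h import *
cv2.imwrite("pics/w8.png",vision.camera("wrist"))
im=vision.camera("top"); cv2.imwrite("pics/top2.png",im)
d=cv2.absdiff(im,cv2.imread("pics/top0.png")).max(2); print("scraper diff",d[225:280,365:435].max(),"plate"); blobs(im)
go((492,-320,200),107)
go((455,0,205),98)
go((492,-320,200),107,((455,0,205),98))
E
```

```text
scraper diff 27 plate
ctr [548.13  59.67] size 25 x 45 long yaw 41.8
ctr [ 562.73 -117.33] size 45 x 24 long yaw 109.9
ctr [ 614.59 -147.43] size 35 x 35 long yaw 58.8
ctr [647.84  73.56] size 34 x 34 long yaw 2.6
ctr [696.93 -20.15] size 301 x 124 long yaw 90.0
ctr [717.   137.75] size 7 x 84 long yaw 4.5
from [420.53 332.34 203.31] off [-65.12   8.1    0.36] twist [ -0.08   0.02 -17.84]
from [420.53 332.34 203.31] off [-33.18   3.93  -0.15] twist [-0.07  0.03 -8.84]
from [455.   0. 205.] off [-32.2   -0.79   0.5 ] twist [ 0.  0. -9.]
```

>>> arm_command(
  steps=[
    {"offset":[-3,0.4,0],"twist":[0,0,0],"jaw":0.8},
    {"offset":[-7,0.8,0],"twist":[0,0,0],"jaw":0.8},
    {"offset":[-11,1.3,0],"twist":[0,0,0],"jaw":0.8},
    {"offset":[-15,1.8,0],"twist":[0,0,0],"jaw":0.8},
    {"offset":[-19,2.3,0],"twist":[0,0,0],"jaw":0.8},
    {"offset":[-23,2.8,0],"twist":[0,0,0],"jaw":0.8},
    {"offset":[-27,3.3,0],"twist":[0,0,0],"jaw":0.8},
    {"offset":[-31,3.8,0],"twist":[0,0,0],"jaw":0.8},
  ],
)

```text
t: 21.42
eef_pos: [453.6, 20.2, 203.1]
orientation: [[0.014, 1.0, -0.002], [1.0, -0.014, 0.0], [0.0, -0.002, -1.0]]
contact_force: [1.1, 0.6, 0.4]
opening: 0.799
gripper_force: 0.0
```

>>> arm_command(
  steps=[
    {"offset":[-4,0.5,0],"twist":[0,0,0],"jaw":0.8},
    {"offset":[-8,1,0],"twist":[0,0,-3],"jaw":0.8},
    {"offset":[-12,1.5,0],"twist":[0,0,-6],"jaw":0.8},
    {"offset":[-16,2,0],"twist":[0,0,-9],"jaw":0.8},
    {"offset":[-20,2.5,0],"twist":[0,0,-12],"jaw":0.8},
    {"offset":[-24,3,0],"twist":[0,0,-15],"jaw":0.8},
    {"offset":[-28,3.5,0],"twist":[0,0,-18],"jaw":0.8},
    {"offset":[-31,4,0],"twist":[0,0,-18],"jaw":0.8},
  ],
)

```text
t: 22.08
eef_pos: [489.0, -291.4, 202.5]
orientation: [[-0.297, 0.955, -0.002], [0.955, 0.297, 0.001], [0.002, -0.002, -1.0]]
contact_force: [0.5, -0.1, 0.7]
opening: 0.803
gripper_force: 0.0
```

>>> arm_command(
  steps=[
    {"offset":[-2,0,0],"twist":[0,0,0],"jaw":0.8},
    {"offset":[-3,0,0],"twist":[0,0,0],"jaw":0.8},
    {"offset":[-3,0,0],"twist":[0,0,0],"jaw":0.8},
    {"offset":[-3,0,0],"twist":[0,0,0],"jaw":0.8},
    {"offset":[-3,0,0],"twist":[0,0,0],"jaw":0.8},
    {"offset":[-3,0,0],"twist":[0,0,0],"jaw":0.8},
    {"offset":[-3,0,0],"twist":[0,0,0],"jaw":0.8},
    {"offset":[-3,0,0],"twist":[0,0,0],"jaw":0.8},
  ],
)

```text
t: 22.75
eef_pos: [498.7, -316.5, 204.6]
orientation: [[-0.296, 0.955, 0.0], [0.955, 0.296, -0.0], [-0.0, 0.0, -1.0]]
contact_force: [0.1, 0.1, 0.9]
opening: 0.8
gripper_force: 0.0
```

```bash
python3 - <<'E'
from h import *
go((494,-319,43),107)
c=vision.get_calibration("wrist"); im=vision.camera("wrist"); print(c["eye"],c["orientation"]); np.save("c9.npy",c,allow_pickle=True)
b=cv2.resize(cv2.imread("pics/w8.png")[40:340],(480,225))
cv2.imwrite("pics/w9r.png",im); cv2.imwrite("pics/w9.png",np.vstack([cv2.resize(im[60:310,190:450],None,fx=2.2,fy=2.2,interpolation=cv2.INTER_CUBIC)]))
cv2.imwrite("pics/w8s.png",b)
E
```

```text
from [ 498.71 -316.46  204.57] off [-0.1  -0.53 16.16] twist [0.01 0.01 0.21]
[ 474.69 -235.9   347.29] [[ 0.95 -0.28 -0.1 ]
 [ 0.3   0.9   0.31]
 [ 0.   -0.33  0.95]]
```

View pics/w9.png

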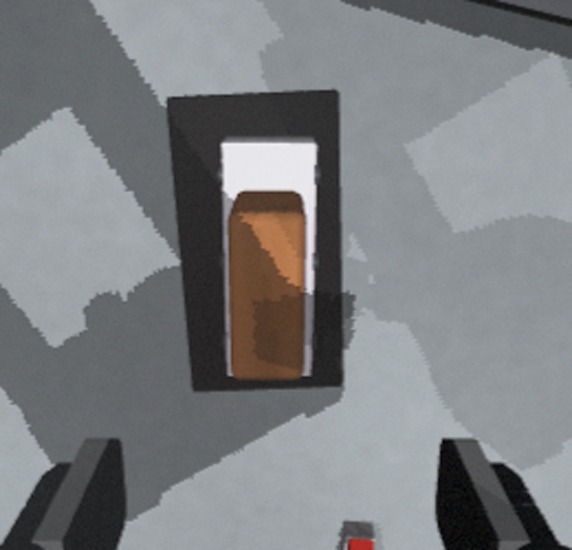

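The scraper stands upright on the pad, with the grip top at (230–306, 212–380) in the crop. The pad corners are (168,98), (339,90), (342,385) and (194,390).

```bash
python3 - <<'E'
from h import *
c=vision.get_calibration("wrist"); ct=vision.get_calibration("top")
f=lambda l:[(x/2.2+190-.3,y/2.2+60-.3) for x,y in l]
def s(n,l,z):
    w=px2w(c,f(l),z)[:,:2]; e=[w[i+1]-w[i] for i in range(3)]; print(n,w.mean(0),[round(float(np.hypot(*v)),1) for v in e],[round(float(np.degrees(np.arctan2(v[1],v[0]))),1) for v in e])
s("grip",[(230,212),(306,212),(303,380),(233,380)],84)
s("pad",[(168,98),(339,90),(342,385),(194,390)],6)
s("base far edge",[(222,142),(317,142),(310,376),(228,376)],32)
P=lambda x,y:(x/4+355-.4,y/4+215-.4)
print("grip +y-end corner pair tri",tri(c,f([(230,212)])[0],ct,P(141,178)),tri(c,f([(303,380)])[0],ct,P(246,107)))
print("wrist vs top pad ctr", px2w(ct,[P(57,131),P(262,58),P(300,164),P(97,242)],6).mean(0))
E
```

```text
grip [ 495.87 -319.49] [28.3, 68.5, 28.3] [17.3, -73.1, -162.7]
pad [ 491.59 -321.18] [78.5, 148.1, 77.9] [19.8, -70.6, -160.6]
base far edge [ 495.83 -320.18] [41.1, 110.5, 39.6] [17.3, -73.5, -162.7]
grip +y-end corner pair tri (array([ 473.22, -261.5 ,  224.97]), np.float64(0.7955607389042266)) (array([ 518.37, -350.54,   80.71]), np.float64(3.7756234938743383))
wrist vs top pad ctr [ 491.62 -322.06    6.  ]
```

>>> arm_command(
  steps=[
    {"offset":[-0.25,-0.4,3.5],"twist":[0,0,0],"jaw":0.8},
    {"offset":[-0.25,-0.4,7],"twist":[0,0,0],"jaw":0.8},
    {"offset":[-0.25,-0.4,10.5],"twist":[0,0,0],"jaw":0.8},
    {"offset":[-0.25,-0.4,13],"twist":[0,0,0],"jaw":0.8},
    {"offset":[-0.25,-0.4,15],"twist":[0,0,0],"jaw":0.8},
    {"offset":[-0.25,-0.4,16],"twist":[0,0,0],"jaw":0.8},
    {"offset":[-0.25,-0.4,16.1],"twist":[0,0,0],"jaw":0.8},
    {"offset":[-0.25,-0.4,16.1],"twist":[0,0,0],"jaw":0.8},
  ],
)

```text
t: 23.47
eef_pos: [495.8, -320.8, 43.8]
orientation: [[-0.295, 0.955, 0.0], [0.955, 0.295, -0.0], [-0.0, 0.0, -1.0]]
contact_force: [-0.2, 0.2, -0.7]
opening: 0.799
gripper_force: 0.0
```

>>> arm_command(
  steps=[
    {"offset":[0,0,0],"twist":[0,0,0],"jaw":0.6},
    {"offset":[0,0,0],"twist":[0,0,0],"jaw":0.4},
    {"offset":[0,0,0],"twist":[0,0,0],"jaw":0.2},
    {"offset":[0,0,0],"twist":[0,0,0],"jaw":0},
    {"offset":[0,0,0],"twist":[0,0,0],"jaw":0},
    {"offset":[0,0,0],"twist":[0,0,0],"jaw":0},
    {"offset":[0,0,0],"twist":[0,0,0],"jaw":0},
    {"offset":[0,0,0],"twist":[0,0,0],"jaw":0},
  ],
)

```text
t: 24.13
eef_pos: [496.0, -321.1, 44.4]
orientation: [[-0.295, 0.955, 0.001], [0.955, 0.295, -0.001], [-0.001, 0.001, -1.0]]
contact_force: [-0.5, 0.3, 7.3]
opening: 0.343
gripper_force: 59.1
```

```bash
python3 - <<'E'
from h import *
th=np.radians(4.8); Rp=np.array([[np.cos(th),-np.sin(th)],[np.sin(th),np.cos(th)]]); O=np.array([535,-31.])
w=lambda x,y:tuple(O+Rp@[x,y])
# refine plate pose from wrist pic over t1 (w1) and the top picture
ct=vision.get_calibration("top"); T=lambda x,y:(x/4.5+222-.4,y/4.5+168-.4)
print("top corners",px2w(ct,[T(15,68),T(555,28),T(605,522),T(42,568)],53)[:,:2])
print("offcuts in plate frame",[ (Rp.T@(np.array(p)-O)).round(0) for p in ((548,59.7),(562.7,-117.3),(614.6,-147.4),(647.8,73.5),(660,-21.7))])
print("lane starts",[w(-105,y) for y in (-92,0,92)])
A=(monitor.get_state()["eef_pos"]+[0,0,120],107); go(*A); 
a=w(-100,-92); B=((a[0],a[1],163),94.8); go(*B,A)
E
```

```text
top corners [[ 670.61  137.63]
 [ 694.05 -175.12]
 [ 410.29 -201.11]
 [ 385.42  117.38]]
offcuts in plate frame [array([21., 89.]), array([ 20., -88.]), array([  70., -123.]), array([121.,  95.]), array([125.,  -1.])]
lane starts [(np.float64(438.0666113653751), np.float64(-131.46351660084753)), (np.float64(430.368249778802), np.float64(-39.78617354989313)), (np.float64(422.669888192229), np.float64(51.891169501061285))]
from [ 495.96 -321.06   44.41] off [ -0.02   0.01 -12.  ] twist [0.05 0.07 0.17]
from [ 495.96 -321.06  164.41] off [19.72  0.5   0.14] twist [ 0.   0.  12.2]
```

The scraper is gripped: the opening is 0.343, about 29 mm. I lift it and go to the right-hand lane.

>>> arm_command(
  steps=[
    {"offset":[0,0,-1],"twist":[0,0,0],"jaw":0},
    {"offset":[0,0,-3],"twist":[0,0,0],"jaw":0},
    {"offset":[0,0,-6],"twist":[0,0,0],"jaw":0},
    {"offset":[0,0,-9],"twist":[0,0,0],"jaw":0},
    {"offset":[0,0,-11],"twist":[0,0,0],"jaw":0},
    {"offset":[1,0.3,-12],"twist":[0,0,1],"jaw":0},
    {"offset":[3,0.9,-12],"twist":[0,0,3],"jaw":0},
    {"offset":[6,1.7,-12],"twist":[0,0,5],"jaw":0},
  ],
)

```text
t: 24.8
eef_pos: [494.1, -259.2, 164.6]
orientation: [[-0.207, 0.978, 0.001], [0.978, 0.207, -0.001], [-0.001, 0.001, -1.0]]
contact_force: [0.8, 0.7, -4.3]
opening: 0.343
gripper_force: 60.0
```

```bash
python3 - <<'E'
from h import *
go((492.2,-124.6,164),94.5); go((492.2,-124.6,90),94.5)
print(monitor.get_state()["opening"])
E
```

```text
from [ 494.1  -259.23  164.57] off [13.21  2.61  0.04] twist [0.06 0.08 7.47]
from [ 494.1  -259.23  164.57] off [13.22  2.6   7.44] twist [0.06 0.08 7.47]
0.34258429126951534
```

>>> arm_command(
  steps=[
    {"offset":[3,0.6,0],"twist":[0,0,2],"jaw":0},
    {"offset":[6,1.2,0],"twist":[0,0,4],"jaw":0},
    {"offset":[9,1.8,0],"twist":[0,0,6],"jaw":0},
    {"offset":[12,2.4,0],"twist":[0,0,7.5],"jaw":0},
    {"offset":[13.2,2.6,0],"twist":[0,0,7.5],"jaw":0},
    {"offset":[13.2,2.6,2],"twist":[0,0,7.5],"jaw":0},
    {"offset":[13.2,2.6,4.5],"twist":[0,0,7.5],"jaw":0},
    {"offset":[13.2,2.6,6.5],"twist":[0,0,7.5],"jaw":0},
  ],
)

```text
t: 25.47
eef_pos: [491.6, -123.7, 97.8]
orientation: [[-0.082, 0.997, 0.001], [0.997, 0.082, -0.0], [-0.0, 0.0, -1.0]]
contact_force: [-0.3, 0.7, -3.6]
opening: 0.347
gripper_force: 59.9
```

>>> arm_command(
  steps=[
    {"offset":[0,0,0.5],"twist":[0,0,0],"jaw":0},
    {"offset":[0,0,0.8],"twist":[0,0,0],"jaw":0},
    {"offset":[0,0,1],"twist":[0,0,0],"jaw":0},
    {"offset":[0,0,1],"twist":[0,0,0],"jaw":0},
    {"offset":[0,0,1],"twist":[0,0,0],"jaw":0},
    {"offset":[0,0,1],"twist":[0,0,0],"jaw":0},
    {"offset":[0,0,1],"twist":[0,0,0],"jaw":0},
    {"offset":[0,0,1],"twist":[0,0,0],"jaw":0},
  ],
)

```text
t: 26.13
eef_pos: [491.8, -124.0, 88.7]
orientation: [[-0.081, 0.997, 0.0], [0.997, 0.081, -0.0], [-0.0, 0.0, -1.0]]
contact_force: [0.1, -0.1, -3.6]
opening: 0.342
gripper_force: 59.9
```

```bash
python3 - <<'E'
from h import *
go((492.2,-124.6,85.4),94.5)
cv2.imwrite("pics/w10.png",vision.camera("wrist"))
E
```

```text
from [ 491.83 -123.96   88.69] off [-0.07  0.03  0.33] twist [0.03 0.01 0.16]
```

View pics/w10.png

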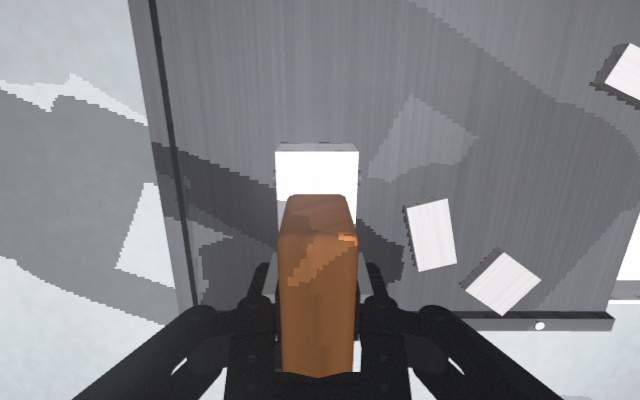

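The scraper hangs level above the plate. Two offcuts lie ahead at (430,235) and (503,282). I'll check its distance to the side strip.

```bash
python3 - <<'E'
from h import *
c=vision.get_calibration("wrist"); p=monitor.get_state()["eef_pos"][:2]
O=monitor.get_state()["orientation"]
for q,z in (((480,313),53),((600,313),53),((182,330),53),((158,120),53),((605,298),45),((635,170),45)):
    w=px2w(c,[q],z)[0,:2]; print(q,w,"rel tool x,y",O[:2,:2].T@(w-p))
print(np.degrees(np.arctan2(*(px2w(c,[(600,313)],53)-px2w(c,[(480,313)],53))[0,[1,0]])))
E
```

```text
(480, 313) [ 604.86 -170.11] rel tool x,y [-55.21 108.95]
(600, 313) [ 683.95 -163.59] rel tool x,y [-55.14 188.32]
(182, 330) [ 407.92 -200.17] rel tool x,y [-69.17 -89.77]
(158, 120) [402.39 -62.31] rel tool x,y [ 68.68 -84.08]
(605, 298) [ 691.74 -156.97] rel tool x,y [-49.17 196.62]
(635, 170) [676.31 -69.04] rel tool x,y [ 39.72 188.38]
4.716768356397605
```

>>> arm_command(
  steps=[
    {"offset":[0.1,0,0.3],"twist":[0,0,0],"jaw":0},
    {"offset":[0.1,1,0.3],"twist":[0,0,0],"jaw":0},
    {"offset":[0.1,2.2,0.3],"twist":[0,0,0],"jaw":0},
    {"offset":[0.1,3.4,0.3],"twist":[0,0,0],"jaw":0},
    {"offset":[0.1,4.6,0.3],"twist":[0,0,0],"jaw":0},
    {"offset":[0.1,5.8,0.3],"twist":[0,0,0],"jaw":0},
    {"offset":[0.1,7,0.3],"twist":[0,0,0],"jaw":0},
    {"offset":[0.1,8.2,0.3],"twist":[0,0,0],"jaw":0},
  ],
)

```text
t: 26.85
eef_pos: [574.3, -115.9, 84.9]
orientation: [[-0.081, 0.997, -0.001], [0.997, 0.081, 0.0], [0.0, -0.001, -1.0]]
contact_force: [-0.9, -0.0, -2.7]
opening: 0.344
gripper_force: 60.4
```

>>> arm_command(
  steps=[
    {"offset":[0,1.2,0],"twist":[0,0,0],"jaw":0},
    {"offset":[0,2.4,0],"twist":[0,0,0],"jaw":0},
    {"offset":[0,3.6,0],"twist":[0,0,0],"jaw":0},
    {"offset":[0,4.8,0],"twist":[0,0,0],"jaw":0},
    {"offset":[0,6,0],"twist":[0,0,0],"jaw":0},
    {"offset":[0,7.2,0],"twist":[0,0,0],"jaw":0},
    {"offset":[0,8.4,0],"twist":[0,0,0],"jaw":0},
    {"offset":[0,9,0],"twist":[0,0,0],"jaw":0},
  ],
)

```text
t: 27.52
eef_pos: [664.5, -108.6, 84.7]
orientation: [[-0.082, 0.997, -0.0], [0.997, 0.082, 0.0], [0.0, -0.0, -1.0]]
contact_force: [0.3, -0.1, -2.8]
opening: 0.342
gripper_force: 60.3
```

```bash
python3 - <<'E'
from h import *
go((690,-108,85.4),94.6)
cv2.imwrite("pics/w11.png",vision.camera("wrist"))
im=vision.camera("top"); cv2.imwrite("pics/top3.png",im); blobs(im)
E
```

```text
from [ 664.45 -108.56   84.73] off [-0.15  2.55 -0.07] twist [-0.01 -0.01  0.08]
ctr [ 414.75 -201.81] size 26 x 78 long yaw 179.3
ctr [647.83  73.34] size 36 x 36 long yaw 3.6
ctr [663.24 -63.37] size 26 x 38 long yaw 6.6
ctr [567.42 -44.08] size 351 x 383 long yaw 179.3
ctr [640.2  138.28] size 16 x 237 long yaw 1.0
```

>>> arm_command(
  steps=[
    {"offset":[0,1,0],"twist":[0,0,0],"jaw":0},
    {"offset":[0,2,0],"twist":[0,0,0],"jaw":0},
    {"offset":[0,2.8,0],"twist":[0,0,0],"jaw":0},
    {"offset":[0,2.8,0],"twist":[0,0,0],"jaw":0},
    {"offset":[0,2.8,0],"twist":[0,0,0],"jaw":0},
    {"offset":[0,2.8,-1],"twist":[0,0,0],"jaw":0},
    {"offset":[0,2.8,-2.5],"twist":[0,0,0],"jaw":0},
    {"offset":[0,2.8,-3.5],"twist":[0,0,0],"jaw":0},
  ],
)

```text
t: 28.28
eef_pos: [690.8, -106.8, 122.3]
orientation: [[-0.081, 0.997, 0.001], [0.997, 0.081, -0.0], [-0.0, 0.001, -1.0]]
contact_force: [-0.2, 0.4, -3.5]
opening: 0.34
gripper_force: 60.4
```

>>> arm_command(
  steps=[
    {"offset":[1,-2,0],"twist":[0,0,0],"jaw":0},
    {"offset":[3,-5,0],"twist":[0,0,0],"jaw":0},
    {"offset":[5.5,-8,0],"twist":[0,0,0],"jaw":0},
    {"offset":[8,-11,0],"twist":[0,0,0],"jaw":0},
    {"offset":[9,-12,0],"twist":[0,0,0],"jaw":0},
    {"offset":[9,-12,1.5],"twist":[0,0,0],"jaw":0},
    {"offset":[9,-12,3],"twist":[0,0,0],"jaw":0},
    {"offset":[9,-12,3.5],"twist":[0,0,0],"jaw":0},
  ],
)

```text
t: 28.95
eef_pos: [563.1, -26.4, 84.7]
orientation: [[-0.082, 0.997, -0.001], [0.997, 0.082, 0.0], [0.0, -0.001, -1.0]]
contact_force: [-0.5, 0.3, -3.5]
opening: 0.344
gripper_force: 61.4
```

```bash
python3 - <<'E'
from h import *
go((575,-28,85),94.6); s=monitor.get_state(); print(s["opening"],s["contact_force"])
c=vision.get_calibration("wrist");im=vision.camera("wrist");cv2.imwrite("pics/w12.png",im)
E
```

```text
from [563.13 -26.42  84.68] off [-0.25  1.17 -0.03] twist [-0.03 -0.01  0.08]
0.3435648580263466 [-0.45  0.29 -3.49]
```

View pics/w12.png

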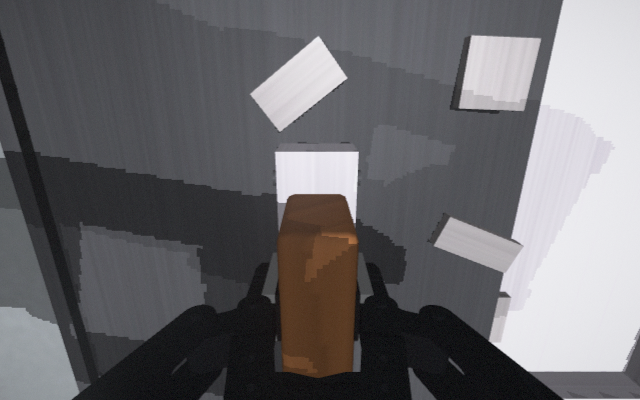

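o2 is ahead at (478,243), with two more offcuts in the left lane. Another piece near (500,315) at the edge falls inside this lane. I sweep the middle.

>>> arm_command(
  steps=[
    {"offset":[-0.2,1,0],"twist":[0,0,0],"jaw":0},
    {"offset":[-0.2,2.2,0],"twist":[0,0,0],"jaw":0},
    {"offset":[-0.2,3.4,0],"twist":[0,0,0],"jaw":0},
    {"offset":[-0.2,4.6,0],"twist":[0,0,0],"jaw":0},
    {"offset":[-0.2,5.8,0],"twist":[0,0,0],"jaw":0},
    {"offset":[-0.2,7,0],"twist":[0,0,0],"jaw":0},
    {"offset":[-0.2,8.2,0],"twist":[0,0,0],"jaw":0},
    {"offset":[-0.2,9.4,0],"twist":[0,0,0],"jaw":0},
  ],
)

```text
t: 29.67
eef_pos: [659.5, -21.3, 86.4]
orientation: [[-0.081, 0.997, 0.001], [0.997, 0.081, -0.0], [-0.0, 0.001, -1.0]]
contact_force: [0.2, 0.3, -3.4]
opening: 0.346
gripper_force: 61.6
```

>>> arm_command(
  steps=[
    {"offset":[0,1.2,0],"twist":[0,0,0],"jaw":0},
    {"offset":[0,2.4,0],"twist":[0,0,0],"jaw":0},
    {"offset":[0,3.3,0],"twist":[0,0,0],"jaw":0},
    {"offset":[0,3.3,0],"twist":[0,0,0],"jaw":0},
    {"offset":[0,3.3,0],"twist":[0,0,0],"jaw":0},
    {"offset":[0,3.3,-1],"twist":[0,0,0],"jaw":0},
    {"offset":[0,3.3,-2.5],"twist":[0,0,0],"jaw":0},
    {"offset":[0,3.3,-3.5],"twist":[0,0,0],"jaw":0},
  ],
)

```text
t: 30.33
eef_pos: [690.8, -18.5, 122.6]
orientation: [[-0.081, 0.997, 0.001], [0.997, 0.081, -0.0], [-0.0, 0.001, -1.0]]
contact_force: [-0.6, 0.8, -2.6]
opening: 0.346
gripper_force: 61.5
```

>>> arm_command(
  steps=[
    {"offset":[1,-3,0],"twist":[0,0,0],"jaw":0},
    {"offset":[2.5,-6.5,0],"twist":[0,0,0],"jaw":0},
    {"offset":[4,-10,0],"twist":[0,0,0],"jaw":0},
    {"offset":[6,-14,0],"twist":[0,0,0],"jaw":0},
    {"offset":[7.5,-17,0],"twist":[0,0,0],"jaw":0},
    {"offset":[8.8,-19.5,0],"twist":[0,0,0],"jaw":0},
    {"offset":[8.8,-20,0],"twist":[0,0,0],"jaw":0},
    {"offset":[8.8,-20,0],"twist":[0,0,0],"jaw":0},
  ],
)

```text
t: 31.0
eef_pos: [483.2, 53.5, 121.8]
orientation: [[-0.082, 0.997, 0.002], [0.997, 0.082, -0.0], [-0.0, 0.002, -1.0]]
contact_force: [0.2, 0.7, -2.9]
opening: 0.346
gripper_force: 62.5
```

```bash
python3 - <<'E'
from h import *
s=monitor.get_state(); print(s["opening"],s["contact_force"])
go((485,55,120),94.6)
c=vision.get_calibration("wrist");im=vision.camera("wrist");cv2.imwrite("pics/w13.png",im)
t=vision.camera("top");cv2.imwrite("pics/top4.png",t);blobs(t)
O,p=s["orientation"],s["eef_pos"][:2]
E
```

```text
0.3463300247277871 [ 0.22  0.72 -2.92]
from [483.22  53.5  121.83] off [0.14 0.19 0.18] twist [0.12 0.01 0.12]
ctr [384.5  -29.31] size 61 x 17 long yaw 89.8
ctr [395.33 137.11] size 9 x 38 long yaw 1.0
ctr [464.41  77.26] size 132 x 176 long yaw 0.4
ctr [647.82  73.34] size 36 x 35 long yaw 92.1
ctr [567.42 -44.08] size 351 x 383 long yaw 179.3
ctr [662.11 138.67] size 193 x 16 long yaw 1.1
```

>>> arm_command(
  steps=[
    {"offset":[0.2,0,1],"twist":[0,0,0],"jaw":0},
    {"offset":[0.2,0,2.5],"twist":[0,0,0],"jaw":0},
    {"offset":[0.2,0,3.4],"twist":[0,0,0],"jaw":0},
    {"offset":[0.2,0,3.6],"twist":[0,0,0],"jaw":0},
    {"offset":[0.2,1,3.6],"twist":[0,0,0],"jaw":0},
    {"offset":[0.2,2.2,3.6],"twist":[0,0,0],"jaw":0},
    {"offset":[0.2,3.4,3.6],"twist":[0,0,0],"jaw":0},
    {"offset":[0.2,4.6,3.6],"twist":[0,0,0],"jaw":0},
  ],
)

```text
t: 31.77
eef_pos: [530.7, 58.6, 83.5]
orientation: [[-0.081, 0.997, -0.001], [0.997, 0.081, 0.0], [0.0, -0.001, -1.0]]
contact_force: [-0.6, -0.2, -2.6]
opening: 0.345
gripper_force: 62.6
```

>>> arm_command(
  steps=[
    {"offset":[0,1.2,0],"twist":[0,0,0],"jaw":0},
    {"offset":[0,2.4,0],"twist":[0,0,0],"jaw":0},
    {"offset":[0,3.6,0],"twist":[0,0,0],"jaw":0},
    {"offset":[0,4.8,0],"twist":[0,0,0],"jaw":0},
    {"offset":[0,6,0],"twist":[0,0,0],"jaw":0},
    {"offset":[0,7.2,0],"twist":[0,0,0],"jaw":0},
    {"offset":[0,8.4,0],"twist":[0,0,0],"jaw":0},
    {"offset":[0,9.6,0],"twist":[0,0,0],"jaw":0},
  ],
)

```text
t: 32.43
eef_pos: [626.3, 66.4, 83.2]
orientation: [[-0.081, 0.997, -0.002], [0.997, 0.081, 0.0], [0.0, -0.002, -1.0]]
contact_force: [-3.3, 0.8, 1.9]
opening: 0.342
gripper_force: 62.9
```

>>> arm_command(
  steps=[
    {"offset":[0,1.2,0],"twist":[0,0,0],"jaw":0},
    {"offset":[0,2.4,0],"twist":[0,0,0],"jaw":0},
    {"offset":[0,3.6,0],"twist":[0,0,0],"jaw":0},
    {"offset":[0,4.8,0],"twist":[0,0,0],"jaw":0},
    {"offset":[0,5.5,0],"twist":[0,0,0],"jaw":0},
    {"offset":[0,5.5,0],"twist":[0,0,0],"jaw":0},
    {"offset":[0,5.5,-1],"twist":[0,0,0],"jaw":0},
    {"offset":[0,5.5,-2.5],"twist":[0,0,0],"jaw":0},
  ],
)

```text
t: 33.1
eef_pos: [679.3, 71.0, 108.0]
orientation: [[-0.081, 0.997, -0.004], [0.997, 0.081, 0.0], [0.0, -0.003, -1.0]]
contact_force: [-0.6, -0.8, -3.1]
opening: 0.348
gripper_force: 62.4
```

```bash
python3 - <<'E'
from h import *
s=monitor.get_state(); print(s["opening"],s["contact_force"],s["eef_pos"])
go((455,-31,160),94.6); go((496,-323,164),108)
E
```

```text
0.34818305710337544 [-0.62 -0.83 -3.06] [679.31  71.02 107.99]
from [679.31  71.02 107.99] off [ -8.34 -23.2   -5.12] twist [-0.2  -0.03  0.06]
from [679.31  71.02 107.99] off [-37.78 -21.49  -5.54] twist [ -0.2   -0.05 -13.34]
```

>>> arm_command(
  steps=[
    {"offset":[0,-1,-2],"twist":[0,0,0],"jaw":0},
    {"offset":[0,-3,-4],"twist":[0,0,0],"jaw":0},
    {"offset":[-1.5,-6,-5.5],"twist":[0,0,0],"jaw":0},
    {"offset":[-4.5,-9,-5.5],"twist":[0,0,0],"jaw":0},
    {"offset":[-7.5,-12,-5.5],"twist":[0,0,-1],"jaw":0},
    {"offset":[-10.5,-14.5,-5.5],"twist":[0,0,-2],"jaw":0},
    {"offset":[-13.5,-16,-5.5],"twist":[0,0,-3],"jaw":0},
    {"offset":[-17,-17,-5.5],"twist":[0,0,-4],"jaw":0},
  ],
)

```text
t: 33.77
eef_pos: [522.7, -112.7, 165.4]
orientation: [[-0.152, 0.988, 0.001], [0.988, 0.152, -0.0], [-0.0, 0.001, -1.0]]
contact_force: [0.8, -0.0, -3.5]
opening: 0.343
gripper_force: 62.6
```

```bash
python3 - <<'E'
from h import *
go((491.6,-323,164),108.4)
E
```

```text
from [ 522.67 -112.72  165.37] off [-20.31  -6.27   0.14] twist [ 0.05  0.02 -9.66]
```

>>> arm_command(
  steps=[
    {"offset":[-3.5,-1.1,0],"twist":[0,0,-2],"jaw":0},
    {"offset":[-7,-2.2,0],"twist":[0,0,-4],"jaw":0},
    {"offset":[-10.5,-3.3,0],"twist":[0,0,-6],"jaw":0},
    {"offset":[-14,-4.3,0],"twist":[0,0,-8],"jaw":0},
    {"offset":[-17,-5.2,0],"twist":[0,0,-9.8],"jaw":0},
    {"offset":[-19.5,-6,0],"twist":[0,0,-9.8],"jaw":0},
    {"offset":[-20.2,-6.3,0],"twist":[0,0,-9.8],"jaw":0},
    {"offset":[-20.2,-6.3,0],"twist":[0,0,-9.8],"jaw":0},
  ],
)

```text
t: 34.43
eef_pos: [492.0, -323.0, 164.5]
orientation: [[-0.314, 0.949, -0.0], [0.949, 0.314, -0.0], [-0.0, -0.0, -1.0]]
contact_force: [-0.5, -0.4, -4.1]
opening: 0.342
gripper_force: 62.6
```

>>> arm_command(
  steps=[
    {"offset":[0,0,0],"twist":[0,0,0],"jaw":0},
    {"offset":[0,0,0],"twist":[0,0,0],"jaw":0},
    {"offset":[0,0,0],"twist":[0,0,0],"jaw":0},
    {"offset":[0,0,0],"twist":[0,0,0],"jaw":0},
    {"offset":[0,0,0],"twist":[0,0,0],"jaw":0},
    {"offset":[0,0,0],"twist":[0,0,0],"jaw":0},
    {"offset":[0,0,0],"twist":[0,0,0],"jaw":0},
    {"offset":[0,0,0],"twist":[0,0,0],"jaw":0},
  ],
)

```text
t: 35.1
eef_pos: [493.0, -321.2, 164.3]
orientation: [[-0.317, 0.948, -0.0], [0.948, 0.317, 0.0], [0.0, -0.0, -1.0]]
contact_force: [-0.4, -0.8, -3.2]
opening: 0.341
gripper_force: 62.6
```

```bash
python3 - <<'E'
from h import *
go((491.6,-321.6,46),108.5); print(monitor.get_state()["opening"])
t=vision.camera("top");cv2.imwrite("pics/top5.png",t);blobs(t)
w=vision.camera("wrist");cv2.imwrite("pics/w14.png",w); s=vision.camera("scene")
a=cv2.resize(t[110:300,100:440],None,fx=1.6,fy=1.6,interpolation=cv2.INTER_CUBIC)
b=cv2.resize(s[140:290,220:450],(272*1,177)); wr=cv2.resize(w,(272,170))
a=cv2.resize(t[112:302,100:360],(527,385),interpolation=cv2.INTER_CUBIC)
cv2.imwrite("pics/m5.png",np.hstack([a,np.vstack([b,np.zeros((38,272,3),np.uint8),wr])]))
E
```

```text
from [ 493.03 -321.23  164.28] off [ 0.01 -0.15 11.83] twist [-0.   -0.01 -0.03]
0.3405655318505759
ctr [715.67 -20.07] size 302 x 86 long yaw 90.0
ctr [716.32 137.82] size 8 x 85 long yaw 3.7
```

View pics/m5.png

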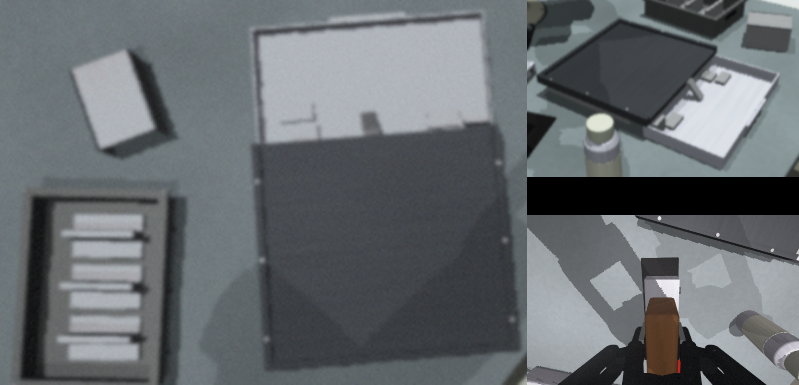

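The plate is clear, all three tees stand in the crate, and the offcuts lie in the tray, with one apparently leaning near the edge at inset (693,90). I set the scraper down on the pad.

>>> arm_command(
  steps=[
    {"offset":[0,-0.15,2.5],"twist":[0,0,0],"jaw":0},
    {"offset":[0,-0.15,5.5],"twist":[0,0,0],"jaw":0},
    {"offset":[0,-0.15,8],"twist":[0,0,0],"jaw":0},
    {"offset":[0,-0.15,10],"twist":[0,0,0],"jaw":0},
    {"offset":[0,-0.15,11.2],"twist":[0,0,0],"jaw":0},
    {"offset":[0,-0.15,11.7],"twist":[0,0,0],"jaw":0},
    {"offset":[0,-0.15,11.9],"twist":[0,0,0],"jaw":0},
    {"offset":[0,-0.15,11.9],"twist":[0,0,0],"jaw":0},
  ],
)

```text
t: 35.92
eef_pos: [491.9, -322.1, 45.9]
orientation: [[-0.317, 0.949, 0.001], [0.949, 0.317, -0.0], [-0.001, 0.0, -1.0]]
contact_force: [0.2, -0.4, -3.5]
opening: 0.344
gripper_force: 62.6
```

>>> arm_command(
  steps=[
    {"offset":[0,0,0],"twist":[0,0,0],"jaw":0},
    {"offset":[0,0,0],"twist":[0,0,0],"jaw":0},
    {"offset":[0,0,0],"twist":[0,0,0],"jaw":0},
    {"offset":[0,0,0],"twist":[0,0,0],"jaw":0},
    {"offset":[0,0,0],"twist":[0,0,0],"jaw":0},
    {"offset":[0,0,0],"twist":[0,0,0],"jaw":0},
    {"offset":[0,0,0],"twist":[0,0,0],"jaw":0},
    {"offset":[0,0,0],"twist":[0,0,0],"jaw":0},
  ],
)

```text
t: 36.58
eef_pos: [491.5, -321.8, 45.3]
orientation: [[-0.317, 0.949, -0.0], [0.949, 0.317, 0.0], [0.0, -0.0, -1.0]]
contact_force: [-0.2, 0.5, -4.2]
opening: 0.343
gripper_force: 62.6
```

```bash
python3 - <<'E'
from h import *
go((491.6,-321.6,44),108.5); s=monitor.get_state(); print(s["contact_force"],s["opening"])
E
```

```text
from [ 491.55 -321.8    45.29] off [0.02 0.01 0.13] twist [-0.   -0.01 -0.04]
[-0.18  0.46 -4.18] 0.3433663985713712
```

About 1 mm remains. I lower that, release, rise and back away.

>>> arm_command(
  steps=[
    {"offset":[0,0,0.1],"twist":[0,0,0],"jaw":0},
    {"offset":[0,0,0.1],"twist":[0,0,0],"jaw":0},
    {"offset":[0,0,0.1],"twist":[0,0,0],"jaw":0},
    {"offset":[0,0,0.1],"twist":[0,0,0],"jaw":0.5},
    {"offset":[0,0,0.1],"twist":[0,0,0],"jaw":0.8},
    {"offset":[0,0,0.1],"twist":[0,0,0],"jaw":0.8},
    {"offset":[0,0,0.1],"twist":[0,0,0],"jaw":0.8},
    {"offset":[0,0,0.1],"twist":[0,0,0],"jaw":0.8},
  ],
)

```text
t: 37.25
eef_pos: [491.6, -321.8, 44.4]
orientation: [[-0.317, 0.949, 0.0], [0.949, 0.317, -0.0], [-0.0, 0.0, -1.0]]
contact_force: [0.1, 0.8, 0.1]
opening: 0.796
gripper_force: 0.0
```

>>> arm_command(
  steps=[
    {"offset":[0,0,-2],"twist":[0,0,0],"jaw":0.8},
    {"offset":[0,0,-4],"twist":[0,0,0],"jaw":0.8},
    {"offset":[0,0,-7],"twist":[0,0,0],"jaw":0.8},
    {"offset":[0,0,-10],"twist":[0,0,0],"jaw":0.8},
    {"offset":[0,0,-13],"twist":[0,0,0],"jaw":0.8},
    {"offset":[0,0,-15],"twist":[0,0,0],"jaw":0.8},
    {"offset":[0,0,-16],"twist":[0,0,0],"jaw":0.8},
    {"offset":[0,0,-16],"twist":[0,0,0],"jaw":0.8},
  ],
)

```text
t: 37.92
eef_pos: [492.1, -322.3, 206.3]
orientation: [[-0.317, 0.949, 0.002], [0.949, 0.317, -0.002], [-0.003, 0.002, -1.0]]
contact_force: [0.2, -0.1, 0.1]
opening: 0.802
gripper_force: 0.0
```

```bash
python3 - <<'E'
from h import *
print(monitor.get_state()["eef_pos"])
w=vision.camera("wrist"); s=vision.camera("scene"); t=vision.camera("top")
cv2.imwrite("pics/w15.png",w);cv2.imwrite("pics/s15.png",s);cv2.imwrite("pics/t15.png",t)
a=cv2.resize(s[180:285,315:445],(520,420),interpolation=cv2.INTER_CUBIC)
b=cv2.resize(w[60:310,190:450],(280,269)); b=cv2.copyMakeBorder(b,0,151,0,0,cv2.BORDER_CONSTANT)
b[269:420]=cv2.resize(t[110:190,215:355],(280,151),interpolation=cv2.INTER_CUBIC)
cv2.imwrite("pics/m15.png",np.hstack([a,b]))
E
```

```text
[ 492.1  -322.27  206.31]
```

View pics/m15.png

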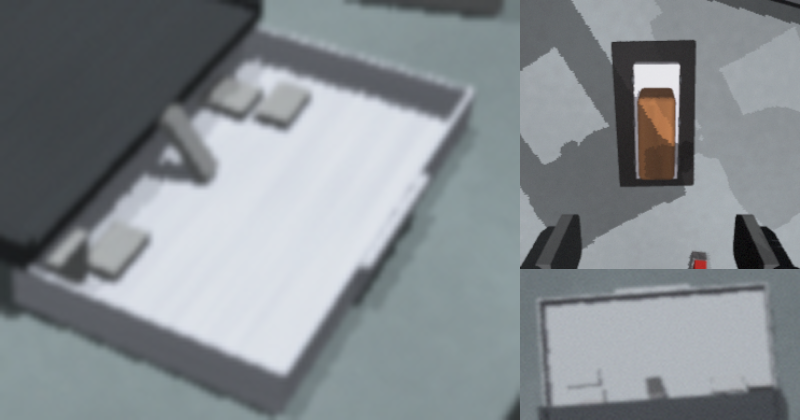

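All five offcuts are in the tray. One leans at crop (165,108)–(205,180), and I'll measure how high it reaches. The scraper stands centred on its pad.

```bash
python3 - <<'E'
from h import *
ct,cs=vision.get_calibration("top"),vision.get_calibration("scene")
S=lambda x,y:(x/4+315-.4,y/4+180-.4); T=lambda x,y:((x-520)/2+215-.2,(y-269)/1.8875+110-.2)
print("low end",tri(ct,T(654,378),cs,S(207,181)), "high end",tri(ct,T(657,398),cs,S(175,107)))
th=np.radians(4.6);e=np.array([535,-31])+150*np.array([np.cos(th),np.sin(th)]);print("edge mid",e)
print("edge line at px", px2w(ct,[T(560,404),T(640,399),T(700,394)],45))
print("scene px top of lean at z45",px2w(cs,[S(163,108),S(180,104)],45))
c=vision.get_calibration("wrist")
f=lambda l:[((x-520)*260/280+190-.3,y*250/269+60-.3) for x,y in l]
for n,l,z in (("grip",[(638,97),(675,97),(674,179),(639,179)],84),("pad",[(612,43),(695,40),(694,183),(620,186)],6),("base",[(634,65),(680,64)],32)):
    w=px2w(c,f(l),z)[:,:2]; print(n,w.mean(0),[np.degrees(np.arctan2(*(w[i+1]-w[i])[::-1])).round(1) for i in range(len(w)-1)])
E
```

```text
low end (array([718.55,  -8.25,   1.01]), np.float64(3.255557851951233)) high end (array([686.96, -11.29,  47.67]), np.float64(8.558506980821909))
edge mid [684.52 -18.97]
edge line at px [[675.46 113.22  45.  ]
 [682.47   8.57  45.  ]
 [689.51 -70.13  45.  ]]
scene px top of lean at z45 [[682.28 -10.12  45.  ]
 [688.81   0.07  45.  ]]
grip [ 490.2  -316.96] [np.float64(18.6), np.float64(-71.2), np.float64(-161.4)]
pad [ 489.2  -318.31] [np.float64(20.5), np.float64(-69.9), np.float64(-158.9)]
base [ 473.7  -266.73] [np.float64(19.8)]
```

All checks pass: the grip is within about 2 mm of the pad centre, and the leaning offcut stands on the tray floor inside the tray. Handing in.

```bash
python3 -c "
from station import workorder
print(workorder.close_job())"
```

```text
the job is handed in; nothing more can be done
None
```

The job is handed in: all three tees are in the crate, all five offcuts were wiped into the scrap tray (one leans against the plate edge, off the plate), and the scraper stands lengthwise on the middle of its pad.

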